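# Count the marked colonies with the counting pen

## Task

Set the closed dish that bears the three colour marks, level, in the dark ring of the viewing stage and let go of it. Then take the counting pen from its stand and gently press its sprung tip in for a moment on the red mark, then the blue, then the black, without pressing the lid anywhere else. Hang the pen back in its stand, leave the dish in the ring and everything else on the bench where it is.

Things in the scene. Friction and masses are not known exactly. Their poses are not given: they have to be found in the camera images.
- dish: the marked dish: a closed round clear-plastic dish with pale cream gel inside, 60 mm diameter, 20 mm tall, about 45 g, lid taped on (one rigid piece), with three coloured spots on the lid. Loose, standing on the bench. Origin: centre of its underside; z up.
- mark_red (a point): centre of the red spot (12 mm diameter) on top of the dish's lid, 18 mm from the lid's centre, 20 mm above the dish's underside. The three spots are 120 degrees apart.
- mark_blue (a point): centre of the blue spot (12 mm diameter) on the same lid, 18 mm from its centre
- mark_black (a point): centre of the black spot (12 mm diameter) on the same lid, 18 mm from its centre
- stage_ring (a point): centre of the dark ring (inner diameter 72 mm, outer 82) printed on the flat white lit top of the viewing stage, a fixed grey box 220 x 180 x 40 mm. The point is on the top face, 40 mm above the bench, 20 mm from the box's centre towards its -x side. x and y run along the box's 220 and 180 mm sides.
- pen: counting pen hanging upright in its stand: round orange grip, 18 mm diameter, 6 to 55 mm above the origin; black collar, 32 mm diameter, 6 mm thick; below it a steel barrel, 10 mm diameter, 66 mm long, then the black tip. About 70 g. Origin: on the axis at the collar's underside (it rests on the fork); z along the pen to its top. Grip the orange part.
- pen_tip (a point): end of the pen's black sprung tip (5 mm diameter), on the pen's axis, 85 mm below the pen's origin when the tip is not pressed in
- tip (a joint): how far the pen's sprung tip is pressed in, 0 (out) to 0.008 m (fully in); 0.5 N to start, about 4 N fully in
- stand_fork (a point): where the pen hangs: in the fork's slot, level with its top, 120 mm above the bench. Two prongs, each 10 mm wide and 8 thick; slot 18 mm wide along the point's x, open at -x (25 mm off), closed 9 mm to +x. The barrel goes in the slot, from above or the open front; the collar rests on the prongs. Fixed stand: base 110 x 90 x 12 mm, post 35 to 49 mm to +x, no taller than the fork.
- plain_dish: another closed dish of the same size and kind without coloured spots; leave it alone. Origin: centre of its underside.
- small_bottle: small clear bottle with a black cap, 48 mm diameter, 90 mm tall; leave it alone. Origin: centre of its underside.
- clear_bottle: clear bottle with a black cap, 76 mm diameter, 150 mm tall; leave it alone. Origin: centre of its underside.
- amber_bottle: brown bottle with a black cap, 90 mm diameter, 210 mm tall; leave it alone. Origin: centre of its underside.
- slide_tray: blue tray of glass slides, 90 x 160 x 30 mm, at the far side; leave it alone. Origin: centre of its underside.
Not all that is in view belongs to the job. What is shaped like the dish but purple is not meant.

How it is judged:
By the outcome, as a careful person would: the job done as asked, in the order asked, and still so for the second after the job is handed in, with the robot touching nothing.
It also fails if it takes over 72 s, if anything falls off the work surface, if the arm or the gripper's body presses on something with over 40 N, if the wrist force passes 120 N, or if a joint passes its speed limit or range.

## Robot

A 6-joint arm with a two-finger parallel gripper is mounted at the origin on the work surface. World frame = base frame: x ahead of the robot, y to its left, z up, the work surface at z = 0. Lengths are in m, angles in rad, forces in N, time in s.
With the tool pointing down it reaches from about 0.375 to 0.75 m from the base axis. Payload 9 kg.
Tool frame: the origin (TCP) lies on the centre line of the jaws, within the pads' length; the fingertips stand 22 mm ahead of it and the grasp point (between the pads) lies 3 mm ahead of it (bot.tip_extent is the z of the fingertips in the tool frame, in m); z points along the fingers, y is the direction in which the jaws open and shut (so a half turn about z gives the same grasp; the last joint's range is limited). The gripper opens to 85 mm and grips with 20 to 120 N. Pads are 22 mm wide; open, the fingers measure 114 mm over their backs; the gripper's body (76 mm by 85 mm) begins 54 mm behind the grasp point. The pads swing forward as they close: fully open they stand 13 mm farther back than shut.
Start: joints at [1.042, 0.104, 0.097, 1.564, 0, 1.353], TCP at [0.183, 0.571, 0.253] pointing down, gripper open.
Joint ranges: [-2.99, 2.99], [-0.84, 1.86], [-1.1, 1.16], [-1.84, 2.11], [-1.51, 1.56], [-3.14, 3.14]. Speed limits (rad/s): [2.22, 2.22, 2.57, 3.14, 3.14, 3.14].

## Interface

Orientations are given as a unit quaternion [w, x, y, z].
In Python, from station import telemetry, viewer, bot gives the robot as it stands.
- The arm moves only by the tool step_arm, never from a script. Its argument "steps" is a list of rows, each a list of 3 entries, a list of its own where there are three numbers: the shift along the tool's x, y, z in mm, then the turn about the tool's z in degrees, then the closure, from -1 (fully open) to 1 (shut), so that 0 is half open. A call has 1 to 5 rows; each row is the pose to reach, as a shift and turn from the pose commanded when the call began, along the tool's axes at that moment; what a row does not reach only later rows make up. A row lasts 1/12 s, in which the tool goes at most 41.7 mm and 7.16 degrees, less where a joint would pass 70% of its speed; a pose out of reach is approached as far as the arm can. A call with a gripper value outside its range is refused whole. The fingers move at their own pace and stop on an object; "squeeze" is the grip in N (left out, the last holds). Time passes only in rows, so rows that repeat a pose let the fingers close. It gives the time, the measured TCP pose, the force and the opening at its end, in the units of the state.
- telemetry.get_state(): the state, without advancing time (a new reading comes with each control period).
- viewer.get_image(name): name is "scene" or "top"; returns a dict with "color" (384x512x3 uint8, red, green, blue), "depth" (384x512 float32, m along the optical axis (not along the pixel's ray), 0 where there is no reading), "vfov" (degrees; the focal length in pixels is half the picture's height over the tangent of half this angle, whatever the lens; pixels are square), "cx", "cy" (the principal point, pixels), "rvec" (rotation vector, rad) and "tvec" (3), from world to camera coordinates, as OpenCV has them. Camera axes: x right, y down, z forward; pixel columns grow to the right and rows downward; lengths in m; the calibration is good to about 2 mm. A picture is of the moment at which its call begins.
- bot.job_done(): hands the job in, once; it reports no verdict.
The state is a dict: "time": time; "joints": joint angles; "joint_velocities": joint speeds; "effort": joint torques, N m; "ee_pos": TCP position; "ee_rot": TCP orientation; "wrist_force": force on the tool from outside, world axes, zero at the start; "ft_torque": the same for the moment, N m; "finger_gap": finger opening in m.
Only numpy, scipy, OpenCV 4.12 (cv2) and the standard library are available. Lean on these libraries where they do the work, as an engineer would, in place of code of your own. Each camera call takes 0.05 s, during which the arm holds its last target.

## Working session

There is one attempt and no reset: what is moved stays moved. The work goes in short steps, Python scripts to look and compute and a tool call to move; the robot and the scene stay as the last step left them, time stands still between calls to the robot, and variables do not carry over. Pictures are saved under pics/ and viewed, and the job is handed in when it is done.

Besides the shell and the picture viewer there is one more tool, called as name(argument=value, ...), one argument or row to a line, values as JSON. step_arm: Moves the arm, as the interface text tells. Its arguments: {"type":"object","properties":{"steps":{"type":"array","items":{"type":"array"}},"squeeze":{"type":"number"}},"required":["steps"]}

```bash
ls; mkdir -p pics
cat > h.py <<'E'
import numpy as np, cv2
from station import telemetry, viewer, bot
def cam(im):
    f=im["color"].shape[0]/2/np.tan(np.radians(im["vfov"])/2)
    R,_=cv2.Rodrigues(np.array(im["rvec"],float)); t=np.array(im["tvec"],float).ravel()
    return f,R,t
def ray(im,u,v):
    f,R,t=cam(im); d=R.T@np.array([(u-im["cx"])/f,(v-im["cy"])/f,1.]); return -R.T@t,d
def plane(im,u,v,z):
    o,d=ray(im,u,v); return o+d*(z-o[2])/d[2]
def proj(im,p):
    f,R,t=cam(im); c=R@np.array(p)+t; return np.array([f*c[0]/c[2]+im["cx"],f*c[1]/c[2]+im["cy"]])
def pt(im,u,v):
    o,d=ray(im,u,v); return o+d*im["depth"][int(round(v)),int(round(u))]
def save(im,name,crop=None,s=1.5):
    c=im["color"][:,:,::-1]
    if crop: c=c[crop[1]:crop[3],crop[0]:crop[2]]
    cv2.imwrite("pics/"+name,cv2.resize(c,None,fx=s,fy=s,interpolation=cv2.INTER_CUBIC))
E
python3 - <<'E'
from h import *
import pickle
for n in("scene","top"):
    im=viewer.get_image(n); save(im,n+"0.png"); pickle.dump(im,open(n+"0.pkl","wb"))
    f,R,t=cam(im); print(n,f,im["cx"],im["cy"],-R.T@t,R.round(3).tolist())
print(telemetry.get_state(), bot.tip_extent)
E
```

```text
pics
scene 358.98545217991335 253.3961602562273 193.73511097923384 [1.14479614 0.18684087 0.88473991] [[-0.28, 0.96, 0.011], [0.764, 0.23, -0.603], [-0.581, -0.161, -0.798]]
top 409.78060905243774 261.2401987670248 191.09825028918758 [0.31208313 0.01812595 1.26047591] [[-0.008, -1.0, 0.003], [-0.978, 0.007, -0.209], [0.209, -0.005, -0.978]]
{'time': 0.1, 'joints': array([1.04231358e+00, 1.04648922e-01, 9.65213534e-02, 1.56388232e+00,
       9.46534848e-06, 1.35306423e+00]), 'joint_velocities': array([-4.77626013e-05, -7.84309430e-04,  2.77947751e-03, -2.66763961e-04,
       -1.33943675e-04, -3.51828861e-03]), 'effort': array([ 5.96486134e-03, -5.58210933e+01,  5.04717636e+01,  1.32054466e-02,
       -2.34707259e-04, -6.69706978e-06]), 'ee_pos': array([0.18332882, 0.57101744, 0.25258046]), 'ee_rot': array([-2.25584463e-04,  1.54750886e-01,  9.87953337e-01, -5.63306706e-04]), 'wrist_force': array([-0.02762252, -0.49620001,  0.06932232]), 'ft_torque': array([-0.0002091 , -0.09805682, -0.01949041]), 'finger_gap': 0.08539192191049542} 0.022
```

View pics/scene0.png

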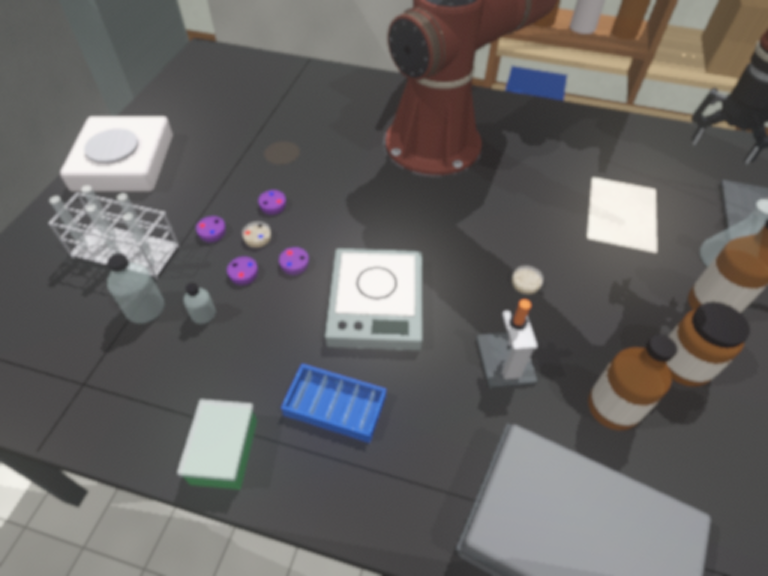

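View pics/top0.png

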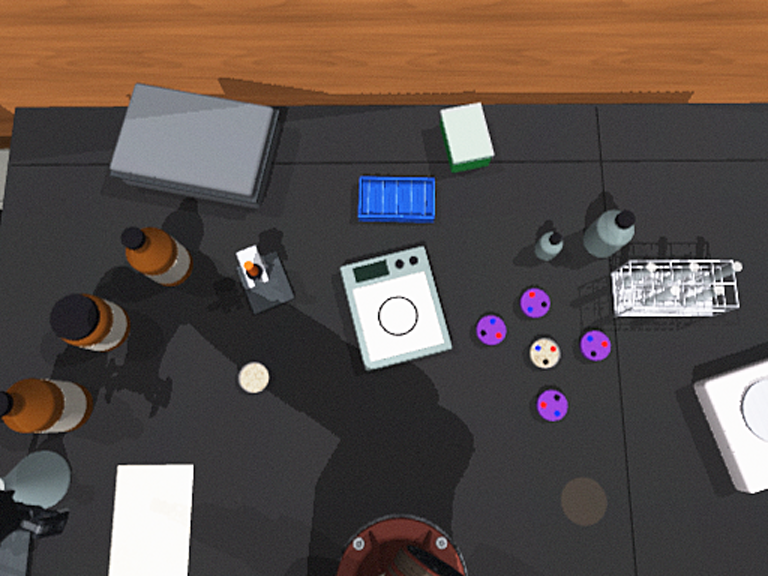

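Run:
```python
from h import *
import pickle
I={n:pickle.load(open(n+"0.pkl","rb")) for n in("scene","top")}
for n in I: save(I[n],n+"_crop.png",(320,180,420,290) if n=="top" else (120,110,220,200),6)
save(I["top"],"top_pen.png",(140,145,220,220),7)
save(I["scene"],"scene_pen.png",(310,170,380,270),6)
save(I["top"],"top_stage.png",(215,150,315,255),6)
im=I["top"]; hsv=cv2.cvtColor(im["color"],cv2.COLOR_RGB2HSV)
def comps(mask,lab,z,mn=30):
    n,l,s,c=cv2.connectedComponentsWithStats(mask.astype(np.uint8))
    for i in range(1,n):
        if s[i,4]>=mn:
            print(lab,c[i].round(1),"area",s[i,4],s[i,2:4],"->",plane(im,*c[i],z).round(4),"depthpt",pt(im,*c[i]).round(3))
H,S,V=hsv[...,0].astype(int),hsv[...,1],hsv[...,2]
m=(H>125)&(H<155)&(S>80)&(V>60); m=cv2.morphologyEx(m.astype(np.uint8),cv2.MORPH_CLOSE,np.ones((7,7)))
comps(m,"purple",.02,100)
roi=np.zeros(H.shape,bool); roi[210:265,150:190]=1; roi[215:255,343:383]=1
m=(V>130)&roi; m=cv2.morphologyEx(m.astype(np.uint8),cv2.MORPH_CLOSE,np.ones((7,7)))
comps(m,"cream",.02,100)
```

```text
purple [356.1 201.6] area 336 [21 20] -> [ 0.5414 -0.2802  0.02  ] depthpt [ 0.542 -0.281  0.018]
purple [327.  219.7] area 344 [21 21] -> [ 0.4861 -0.188   0.02  ] depthpt [ 0.486 -0.188  0.019]
purple [396.3 230.1] area 352 [22 21] -> [ 0.4526 -0.3974  0.02  ] depthpt [ 0.453 -0.397  0.02 ]
purple [367.7 269.9] area 370 [22 22] -> [ 0.3347 -0.3029  0.02  ] depthpt [ 0.335 -0.303  0.021]
cream [362.8 235.2] area 309 [20 20] -> [ 0.438  -0.2945  0.02  ] depthpt [ 0.438 -0.294  0.021]
cream [168.8 251.4] area 315 [20 20] -> [0.3939 0.2907 0.02  ] depthpt [0.394 0.289 0.026]
```

Run:
```python
import cv2,numpy as np
a=cv2.imread("pics/top_crop.png");b=cv2.imread("pics/top_pen.png");c=cv2.imread("pics/scene_pen.png");d=cv2.imread("pics/top_stage.png")
print([x.shape for x in(a,b,c,d)])
```

```text
[(660, 600, 3), (525, 560, 3), (600, 420, 3), (630, 600, 3)]
```

View pics/top_crop.png

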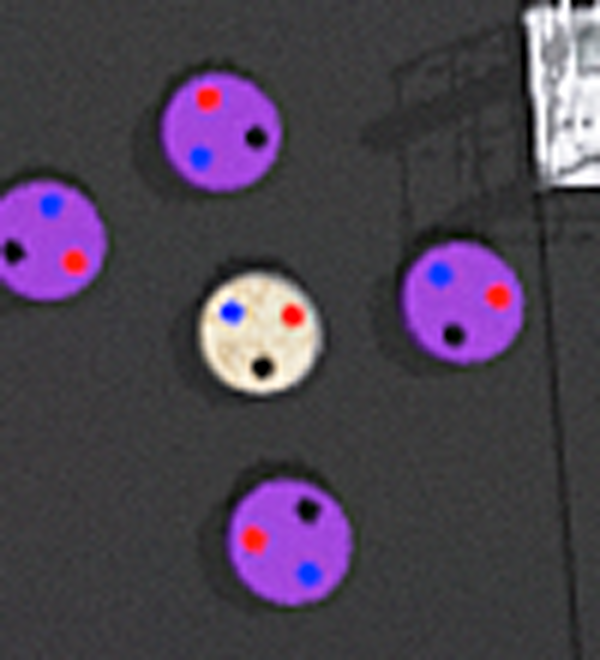

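View pics/top_pen.png

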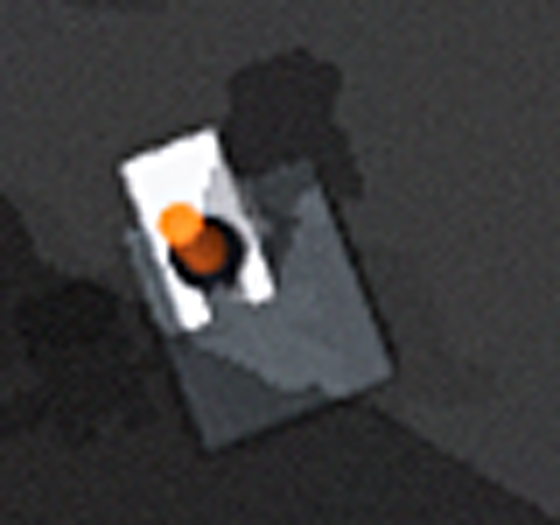

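View pics/scene_pen.png

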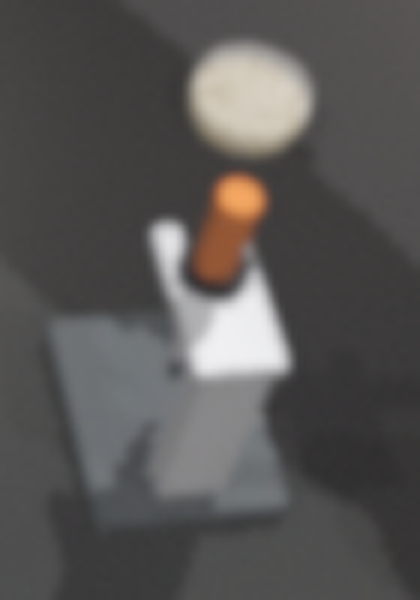

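View pics/top_stage.png

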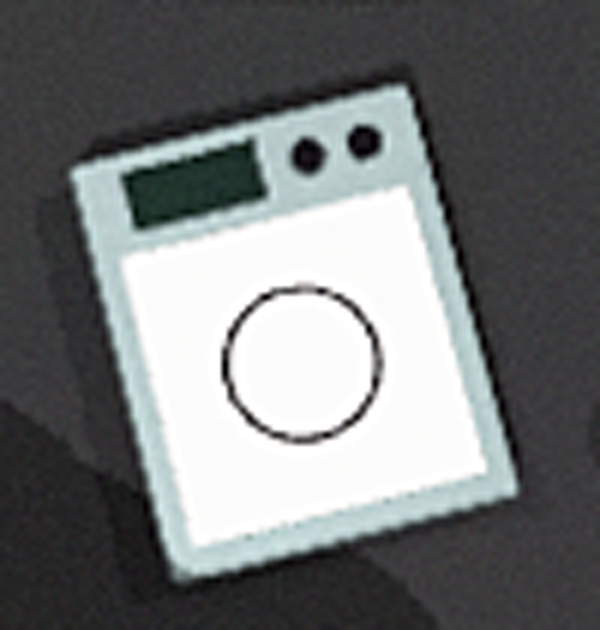

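Run:
```python
from h import *
import pickle
I={n:pickle.load(open(n+"0.pkl","rb")) for n in("scene","top")}
for n,im in I.items():
    g=cv2.cvtColor(im["color"],cv2.COLOR_RGB2GRAY); hsv=cv2.cvtColor(im["color"],cv2.COLOR_RGB2HSV)
    # ring: dark hole inside white plate
    m=np.zeros_like(g); x0,y0,x1,y1=(245,190,290,232) if n=="top" else (225,168,280,208)
    sub=g[y0:y1,x0:x1]; mm=(sub<190).astype(np.uint8)
    k,l,s,c=cv2.connectedComponentsWithStats(mm,connectivity=8)
    for i in range(1,k):
        if s[i,4]>20 and s[i,2]>15:
            ys,xs=np.where(l==i); e=cv2.fitEllipse(np.stack([xs,ys],1).astype(np.float32))
            u,v=e[0][0]+x0,e[0][1]+y0; print(n,"ring",s[i],(u,v),np.array(e[1]),plane(im,u,v,.04).round(4),pt(im,u,v).round(4))
    # orange
    H,S,V=[hsv[...,j].astype(int) for j in range(3)]
    r=np.zeros(g.shape,bool); 
    if n=="top": r[165:195,155:185]=1
    else: r[190:225,335:362]=1
    mt=r&(H<18)&(S>150)&(V>(190 if n=='top' else 200)); ys,xs=np.where(mt); print(n,"orange top",len(xs),xs.mean(),ys.mean(),plane(im,xs.mean(),ys.mean(),.175).round(4))
    # dish & marks
    r[:]=0
    if n=="top": r[222:250,350:378]=1
    else: r[142:170,155:186]=1
    red=r&((H<8)|(H>172))&(S>140)&(V>120); blue=r&(H>105)&(H<128)&(S>120)&(V>100)
    blk=r&(V<70)
    for q,mm in(("red",red),("blue",blue)):
        ys,xs=np.where(mm); print(n,q,len(xs),plane(im,xs.mean(),ys.mean(),.02).round(4))
    r[:]=0
    for q,box in(("plain",(150,232,190,270) if n=="top" else (338,172,366,197)),("dish",(345,218,382,255) if n=="top" else (155,142,186,170))):
        r[:]=0; r[box[1]:box[3],box[0]:box[2]]=1; mm=(r&(V>120)); mm=cv2.morphologyEx(mm.astype(np.uint8),cv2.MORPH_CLOSE,np.ones((5,5))); ys,xs=np.where(mm); print(n,q,len(xs),(xs.mean(),ys.mean()),plane(im,xs.mean(),ys.mean(),.018 if n=='top' else .014).round(4))
im=I["top"]
# fork: white region corners at z .12
g=cv2.cvtColor(im["color"],cv2.COLOR_RGB2HSV); r=np.zeros(g.shape[:2],np.uint8)
for n,box in(("top",(150,155,185,200)),):
    w=((g[...,1]<40)&(g[...,2]>150)).astype(np.uint8); r[box[1]:box[3],box[0]:box[2]]=w[box[1]:box[3],box[0]:box[2]]
    ys,xs=np.where(r); P=np.array([plane(im,x,y,.12)[:2] for x,y in zip(xs,ys)])
    rect=cv2.minAreaRect((P*1000).astype(np.float32)); print("fork rect mm",rect, cv2.boxPoints(rect).round(1).tolist())
# manual corners from crop
for u,v in((122,165),(213,128),(272,295),(188,332),(210,318),(240,298)):
    print((u,v),plane(im,140+u/7-.43,145+v/7-.43,.12).round(4))
# base corners at z .012
for u,v in((207,450),(395,375),(313,165)): print("base",plane(im,140+u/7-.43,145+v/7-.43,.012).round(4))
# stage corners z .04
for u,v in((72,170),(408,82),(518,490),(185,582)): print("stage",plane(im,215+u/6-.42,150+v/6-.42,.04).round(4))
im=I["scene"]
for u,v in((152,228),(180,222),(292,372),(192,376)): print("fork sc",plane(im,310+u/6-.42,170+v/6-.42,.12).round(4))
```

```text
scene orange top 30 349.5 202.5 [0.5863 0.276  0.175 ]
scene red 0 [nan nan nan]
scene blue 0 [nan nan nan]
scene plain 303 (np.float64(351.3102310231023), np.float64(185.77557755775578)) [0.3937 0.2937 0.014 ]
scene dish 257 (np.float64(170.6614785992218), np.float64(155.42023346303503)) [ 0.4377 -0.294   0.014 ]
top ring [  7   7  27  27 121] (264.94610023498535, 210.14340782165527) [25.23252869 25.4815979 ] [0.5137 0.0013 0.04  ] [0.514  0.0012 0.0376]
top orange top 28 165.32142857142858 176.67857142857142 [0.5858 0.2739 0.175 ]
top red 12 [ 0.4467 -0.3119  0.02  ]
top blue 9 [ 0.4487 -0.281   0.02  ]
top plain 321 (np.float64(168.74766355140187), np.float64(251.46105919003116)) [0.3938 0.2912 0.018 ]
top dish 314 (np.float64(362.76751592356686), np.float64(235.1656050955414)) [ 0.4382 -0.295   0.018 ]
fork rect mm ((597.4483032226562, 279.6661071777344), (75.50537109375, 40.19724655151367), 22.545360565185547) [[554.9000244140625, 283.79998779296875], [570.2999877929688, 246.60000610351562], [640.0, 275.6000061035156], [624.5999755859375, 312.70001220703125]]
(122, 165) [0.6252 0.3118 0.12  ]
(213, 128) [0.6407 0.275  0.12  ]
(272, 295) [0.5699 0.2483 0.12  ]
(188, 332) [0.5548 0.2819 0.12  ]
(210, 318) [0.5605 0.2732 0.12  ]
(240, 298) [0.5688 0.2613 0.12  ]
base [0.5245 0.2963 0.012 ]
base [0.5576 0.2144 0.012 ]
base [0.6542 0.2537 0.012 ]
stage [0.6146 0.1179 0.04  ]
stage [ 0.66   -0.0547  0.04  ]
stage [ 0.4491 -0.1054  0.04  ]
stage [0.4049 0.0602 0.04  ]
fork sc [0.5703 0.2485 0.12  ]
fork sc [0.5637 0.2597 0.12  ]
fork sc [0.6261 0.315  0.12  ]
fork sc [0.6399 0.2755 0.12  ]<stdin>:27: RuntimeWarning: Mean of empty slice.
  ret = ret.dtype.type(ret / rcount)
```

```bash
cat >> h.py <<'E'
from scipy.spatial.transform import Rotation as Ro
def Rt(s=None):
    s=s or telemetry.get_state(); q=s["ee_rot"]; return Ro.from_quat([q[1],q[2],q[3],q[0]]).as_matrix(),np.array(s["ee_pos"])
def go(target,yaw=None):
    "tool-frame shift (mm) to world target; yaw = wanted world angle (deg, mod 180) of tool y"
    R,p=Rt(); d=R.T@(np.array(target)-p)*1000
    cur=np.degrees(np.arctan2(R[1,1],R[0,1])); out=""
    if yaw is not None: out=" turn %.1f"%(-(((yaw-cur)+90)%180-90))
    print("pos",p.round(4),"y-ang %.1f"%cur,"tilt %.2f"%np.degrees(np.arccos(-R[2,2])),"shift",d.round(1),"rows %.1f"%(np.linalg.norm(d)/41.7),out)
E
python3 - <<'E'
from h import *
import pickle
im=pickle.load(open("top0.pkl","rb"))
for n,u,v in(("amber cap",133,238),("amber2 cap",75,320),("amber3",5,402),("small cap",555,238),("clear cap",624,218),("rack",670,290)):
    print(n,pt(im,u/1.5,v/1.5).round(3))
go([.38,.3,.25],37);go([.46,0,.25],37)
E
```

```text
amber cap [0.628 0.471 0.211]
amber2 cap [0.492 0.595 0.142]
amber3 [0.342 0.644 0.241]
small cap [ 0.658 -0.312  0.089]
clear cap [ 0.68  -0.43   0.146]
rack [ 0.538 -0.499  0.156]
pos [0.1833 0.571  0.2526] y-ang 72.2 tilt 0.07 shift [-270.1 -197.9    2.7] rows 8.0  turn 35.2
pos [0.1833 0.571  0.2526] y-ang 72.2 tilt 0.07 shift [-438.  -459.1    3. ] rows 15.2  turn 35.2
```

step_arm(
  steps=[
    [[-270, -198, 0], 35, -1],
    [[-270, -198, 0], 35, -1],
    [[-270, -198, 0], 35, -1],
    [[-270, -198, 0], 35, -1],
    [[-270, -198, 0], 35, -1],
  ],
  squeeze=30,
)

```text
time: 0.52
ee_pos: [0.3062, 0.4009, 0.2529]
ee_rot: [-0.0, 0.447, 0.894, -0.0]
wrist_force: [1.4, -0.0, -0.1]
finger_gap: 0.0855
```

```bash
python3 -c "
from h import *
go([.38,.3,.25],37);go([.46,0,.25],37)"
```

```text
pos [0.3062 0.4009 0.2529] y-ang 36.9 tilt 0.02 shift [-125.    -1.5    2.9] rows 3.0  turn -0.1
pos [0.3062 0.4009 0.2529] y-ang 36.9 tilt 0.02 shift [-413.  -117.5    3. ] rows 10.3  turn -0.1
```

step_arm(
  steps=[
    [[-413, -117, 0], 0, -1],
    [[-413, -117, 0], 0, -1],
    [[-413, -117, 0], 0, -1],
    [[-413, -117, 0], 0, -1],
    [[-413, -117, 0], 0, -1],
  ],
)

```text
time: 0.93
ee_pos: [0.3818, 0.2068, 0.2531]
ee_rot: [0.0, 0.445, 0.896, 0.0]
wrist_force: [0.8, -0.1, 0.1]
finger_gap: 0.0855
```

step_arm(
  steps=[
    [[-205, -58, 0], 0, -1],
    [[-205, -58, 0], 0, -1],
    [[-205, -58, 0], 0, -1],
    [[-205, -58, 0], 0, -1],
    [[-205, -58, 0], 0, -1],
  ],
)

```text
time: 1.35
ee_pos: [0.4579, 0.0125, 0.2532]
ee_rot: [0.0, 0.445, 0.896, 0.0]
wrist_force: [1.5, 1.1, 0.1]
finger_gap: 0.085
```

```bash
python3 -c "
from h import *
go([.438,-.2945,.12],37)"
```

```text
pos [0.4579 0.0125 0.2532] y-ang 37.2 tilt 0.02 shift [-232.6 -201.4  133.1] rows 8.0  turn 0.2
```

step_arm(
  steps=[
    [[-233, -201, 120], 0, -1],
    [[-233, -201, 120], 0, -1],
    [[-233, -201, 120], 0, -1],
    [[-233, -201, 120], 0, -1],
    [[-233, -201, 120], 0, -1],
  ],
)

```text
time: 1.77
ee_pos: [0.4449, -0.1809, 0.1767]
ee_rot: [-0.0, 0.445, 0.896, 0.0]
wrist_force: [1.2, 0.3, -0.2]
finger_gap: 0.0853
```

```bash
python3 -c "
from h import *
go([.438,-.2945,.12],37)"
```

```text
pos [ 0.4449 -0.1809  0.1767] y-ang 37.2 tilt 0.01 shift [-86.4 -74.1  56.7] rows 3.0  turn 0.2
```

step_arm(
  steps=[
    [[-86, -74, 57], 0, -1],
    [[-86, -74, 57], 0, -1],
    [[-86, -74, 57], 0, -1],
    [[-86, -74, 57], 0, -1],
    [[-86, -74, 57], 0, -1],
  ],
)

```text
time: 2.18
ee_pos: [0.4372, -0.2931, 0.1186]
ee_rot: [-0.002, 0.446, 0.895, 0.001]
wrist_force: [0.3, 0.7, 0.7]
finger_gap: 0.0857
```

```bash
python3 -c "
from h import *
go([.438,-.2945,.05],37)
im=viewer.get_image('scene');save(im,'s1.png',(120,90,240,190),6)
im=viewer.get_image('top');save(im,'t1.png',(300,170,430,290),5)"
```

```text
pos [ 0.4372 -0.2931  0.1186] y-ang 37.0 tilt 0.21 shift [-1.8 -0.2 68.6] rows 1.6  turn 0.0
```

View pics/s1.png

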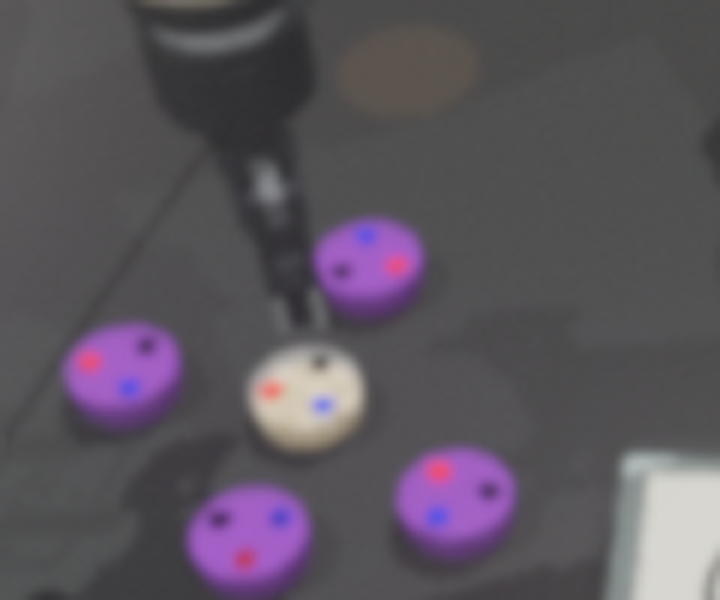

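step_arm(
  steps=[
    [[-2, 0, 40], 0, -1],
    [[-2, 0, 70], 0, -1],
    [[-2, 0, 88], 0, -1],
    [[-2, 0, 94], 0, -1],
    [[-2, 0, 94], 0, -1],
  ],
)

```text
time: 2.7
ee_pos: [0.4397, -0.2923, 0.026]
ee_rot: [-0.001, 0.444, 0.896, 0.0]
wrist_force: [0.8, -0.1, 0.8]
finger_gap: 0.0854
```

```bash
python3 -c "
from h import *
go([.438,-.2945,.018],37)
im=viewer.get_image('scene');save(im,'s2.png',(120,90,240,190),6)"
```

```text
pos [ 0.4397 -0.2923  0.026 ] y-ang 37.3 tilt 0.10 shift [-0.8 -2.7  8. ] rows 0.2  turn 0.3
```

View pics/s2.png

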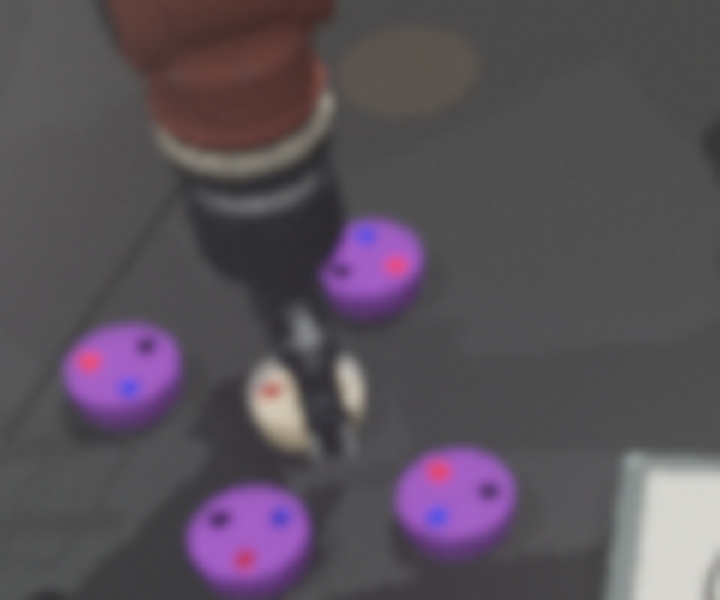

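step_arm(
  steps=[
    [[-1, -2, 4], 0, -1],
    [[-1, -2, 6], 0, -1],
    [[-1, -2, 6], 0, -0.7],
    [[-1, -2, 6], 0, -0.4],
    [[-1, -2, 6], 0, -0.2],
  ],
)

```text
time: 3.17
ee_pos: [0.4391, -0.2963, 0.0214]
ee_rot: [0.0, 0.445, 0.896, -0.0]
wrist_force: [-1.0, 0.7, 3.2]
finger_gap: 0.059
```

step_arm(
  steps=[
    [[0, 0, 0], 0, 0],
    [[0, 0, 0], 0, 0],
    [[0, 0, 0], 0, 0],
    [[0, 0, 0], 0, 0],
    [[0, 0, 0], 0, 0],
  ],
)

```text
time: 3.58
ee_pos: [0.4392, -0.2963, 0.0214]
ee_rot: [0.001, 0.445, 0.896, -0.0]
wrist_force: [-0.1, 0.7, 5.8]
finger_gap: 0.0587
```

```bash
python3 -c "
from h import *
go([.438,-.2945,.018],37); print(telemetry.get_state()['wrist_force'])"
```

```text
pos [ 0.4392 -0.2963  0.0214] y-ang 37.2 tilt 0.06 shift [2.2 0.2 3.4] rows 0.1  turn 0.2
[-0.10694017  0.73185267  5.82073479]
```

step_arm(
  steps=[
    [[0, 0, -10], 0, 0],
    [[0, 0, -30], 0, 0],
    [[0, 0, -60], 0, 0],
    [[0, 0, -90], 0, 0],
    [[0, 0, -100], 0, 0],
  ],
)

```text
time: 4.0
ee_pos: [0.4401, -0.2973, 0.1257]
ee_rot: [0.003, 0.445, 0.896, -0.001]
wrist_force: [0.8, -0.6, 0.4]
finger_gap: 0.059
```

```bash
python3 -c "
from h import *
go([.5147,-.0008,.11],37); print(telemetry.get_state()['wrist_force'],telemetry.get_state()['finger_gap'])
im=viewer.get_image('scene');save(im,'s3.png',(120,60,260,190),5)"
```

```text
pos [ 0.4401 -0.2973  0.1257] y-ang 37.2 tilt 0.31 shift [191.1 238.7  14.8] rows 7.3  turn 0.2
[ 0.77016234 -0.63050941  0.40204041] 0.05903420219457113
```

View pics/s3.png

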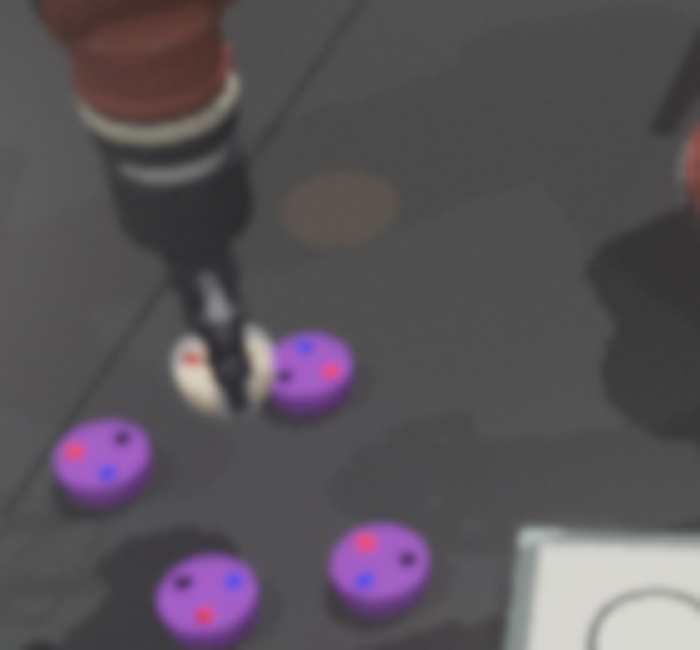

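Dish is lifted in the jaws (crop 222,365), the purple ones undisturbed. Moving to the ring.

step_arm(
  steps=[
    [[191, 239, 10], 0, 0],
    [[191, 239, 10], 0, 0],
    [[191, 239, 10], 0, 0],
    [[191, 239, 10], 0, 0],
    [[191, 239, 10], 0, 0],
  ],
)

```text
time: 4.47
ee_pos: [0.4894, -0.092, 0.1129]
ee_rot: [-0.0, 0.445, 0.896, 0.0]
wrist_force: [1.1, -0.0, 0.4]
finger_gap: 0.0582
```

```bash
python3 -c "
from h import *
go([.5147,-.0008,.11],37)"
```

```text
pos [ 0.4894 -0.092   0.1129] y-ang 37.2 tilt 0.05 shift [57.4 75.3  2.9] rows 2.3  turn 0.2
```

step_arm(
  steps=[
    [[57, 75, 3], 0, 0],
    [[57, 75, 3], 0, 0],
    [[57, 75, 3], 0, 0],
    [[57, 75, 3], 0, 0],
    [[57, 75, 3], 0, 0],
  ],
)

```text
time: 4.88
ee_pos: [0.5146, -0.003, 0.11]
ee_rot: [-0.001, 0.444, 0.896, -0.0]
wrist_force: [0.2, 0.7, 0.1]
finger_gap: 0.0589
```

```bash
python3 -c "
from h import *
go([.5147,-.0008,.0635],37)
im=viewer.get_image('scene');save(im,'s4.png',(190,110,310,220),6)
im=viewer.get_image('top');save(im,'t4.png',(215,150,315,255),6)"
```

```text
pos [ 0.5146 -0.003   0.11  ] y-ang 37.3 tilt 0.08 shift [ 1.6  1.5 46.5] rows 1.1  turn 0.3
```

View pics/s4.png

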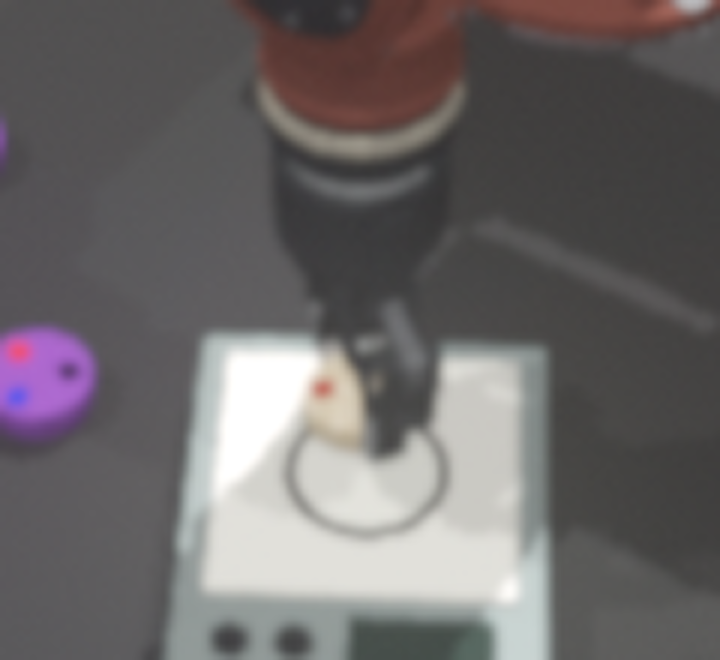

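View pics/t4.png

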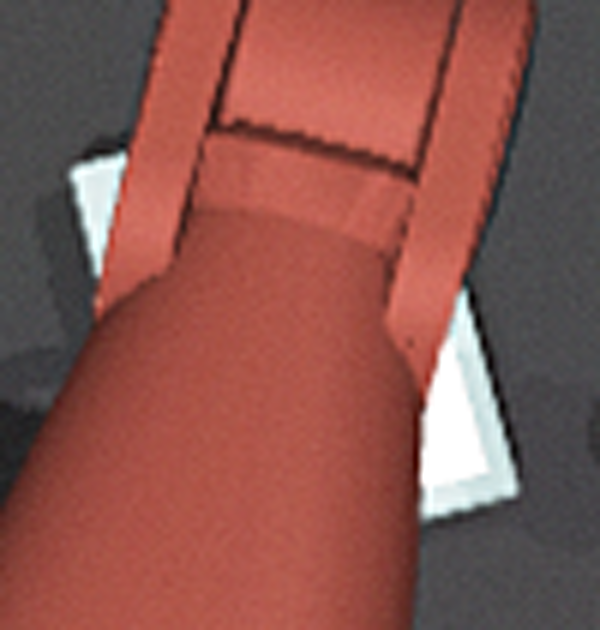

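step_arm(
  steps=[
    [[2, 1, 20], 0, 0],
    [[2, 1, 35], 0, 0],
    [[2, 1, 42], 0, 0],
    [[2, 1, 44], 0, 0],
    [[2, 1, 45], 0, 0],
  ],
)

```text
time: 5.4
ee_pos: [0.5145, -0.0019, 0.0657]
ee_rot: [-0.0, 0.445, 0.895, -0.0]
wrist_force: [0.4, -0.7, 0.2]
finger_gap: 0.059
```

```bash
python3 -c "
from h import *
go([.5147,-.0008,.0615],37)
im=viewer.get_image('scene');save(im,'s5.png',(210,140,290,220),8)"
```

```text
pos [ 0.5145 -0.0019  0.0657] y-ang 37.1 tilt 0.03 shift [0.8 0.9 4.2] rows 0.1  turn 0.1
```

View pics/s5.png

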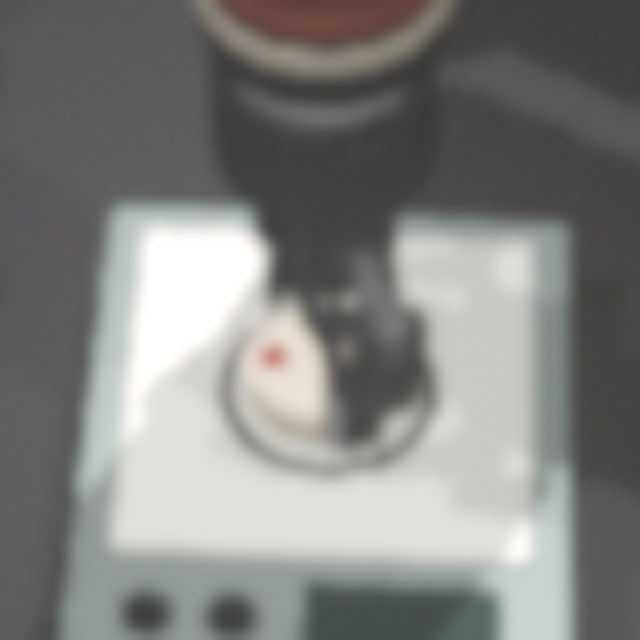

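step_arm(
  steps=[
    [[1, 1, 2], 0, 0],
    [[1, 1, 3], 0, 0],
    [[1, 1, 3], 0, 0],
  ],
)

```text
time: 5.7
ee_pos: [0.5151, 0.0003, 0.0631]
ee_rot: [0.0, 0.445, 0.896, 0.0]
wrist_force: [-0.2, 0.6, -0.7]
finger_gap: 0.0589
```

step_arm(
  steps=[
    [[0, 0, 1], 0, 0],
    [[0, 0, 1.5], 0, 0],
    [[0, 0, 1.5], 0, 0],
  ],
)

```text
time: 5.95
ee_pos: [0.515, 0.0003, 0.0615]
ee_rot: [0.0, 0.445, 0.896, 0.0]
wrist_force: [0.0, -0.1, 0.0]
finger_gap: 0.0587
```

step_arm(
  steps=[
    [[0, 0, 0.5], 0, 0],
    [[0, 0, 1], 0, 0],
    [[0, 0, 1], 0, 0],
  ],
)

```text
time: 6.2
ee_pos: [0.5151, 0.0003, 0.0614]
ee_rot: [0.0, 0.445, 0.896, 0.0]
wrist_force: [-2.7, 0.8, 9.8]
finger_gap: 0.0591
```

step_arm(
  steps=[
    [[0, 0, 0], 0, -0.4],
    [[0, 0, 0], 0, -0.6],
    [[0, 0, 0], 0, -0.8],
    [[0, 0, 0], 0, -1],
    [[0, 0, 0], 0, -1],
  ],
)

```text
time: 6.62
ee_pos: [0.5147, 0.0003, 0.0601]
ee_rot: [-0.0, 0.445, 0.896, 0.0]
wrist_force: [-0.3, 0.0, 0.6]
finger_gap: 0.0854
```

step_arm(
  steps=[
    [[0, 0, 0], 0, -1],
    [[0, 0, -10], 0, -1],
    [[0, 0, -30], 0, -1],
    [[0, 0, -70], 0, -1],
    [[0, 0, -110], 0, -1],
  ],
)

```text
time: 7.03
ee_pos: [0.5136, 0.0006, 0.1711]
ee_rot: [-0.001, 0.445, 0.896, -0.0]
wrist_force: [1.1, -0.3, 1.1]
finger_gap: 0.0854
```

```bash
python3 -c "
from h import *
go([.586,.2745,.26],37); go([.51,.2,.26],37)"
```

```text
pos [0.5136 0.0006 0.1711] y-ang 37.2 tilt 0.15 shift [174.6 223.1 -88.9] rows 7.1  turn 0.2
pos [0.5136 0.0006 0.1711] y-ang 37.2 tilt 0.15 shift [161.2 117.5 -88.7] rows 5.2  turn 0.2
```

step_arm(
  steps=[
    [[0, 0, -40], 0, -1],
    [[161, 118, -89], 0, -1],
    [[161, 118, -89], 0, -1],
    [[161, 118, -89], 0, -1],
    [[161, 118, -89], 0, -1],
  ],
)

```text
time: 7.45
ee_pos: [0.512, 0.1637, 0.2518]
ee_rot: [0.001, 0.445, 0.895, 0.0]
wrist_force: [1.1, -0.2, -0.0]
finger_gap: 0.0853
```

```bash
python3 -c "
from h import *
go([.586,.2745,.26],37); 
im=viewer.get_image('scene');save(im,'s6.png',(210,140,290,220),8)"
```

```text
pos [0.512  0.1637 0.2518] y-ang 37.1 tilt 0.09 shift [ 43.6 125.9  -8.1] rows 3.2  turn 0.1
```

View pics/s6.png

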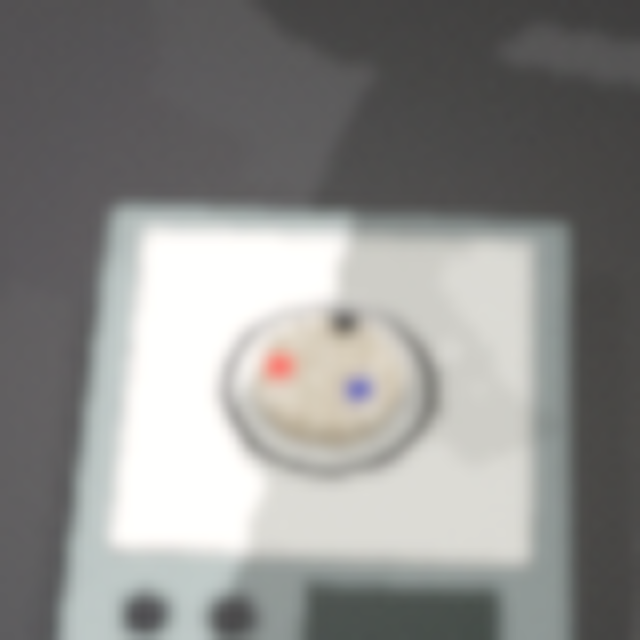

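The dish stands inside the ring (crop 328,380), marks all visible. On to the pen.

step_arm(
  steps=[
    [[44, 126, -8], 0, -1],
    [[44, 126, -8], 0, -1],
    [[44, 126, -8], 0, -1],
    [[44, 126, -8], 0, -1],
    [[44, 126, -8], 0, -1],
  ],
)

```text
time: 7.92
ee_pos: [0.5865, 0.2755, 0.2571]
ee_rot: [-0.001, 0.444, 0.896, -0.0]
wrist_force: [-0.5, -0.7, -0.1]
finger_gap: 0.0857
```

Run:
```python
from h import *
import pickle
go([.586,.2745,.161],37)
im=viewer.get_image('scene');save(im,'s7.png',(300,150,400,260),6); pickle.dump(im,open("s7.pkl","wb"))
im=viewer.get_image('top');save(im,'t7.png',(215,150,315,255),6); pickle.dump(im,open("t7.pkl","wb"))
```

```text
pos [0.5865 0.2755 0.2571] y-ang 37.3 tilt 0.08 shift [-0.6 -0.9 96.1] rows 2.3  turn 0.3
```

View pics/s7.png

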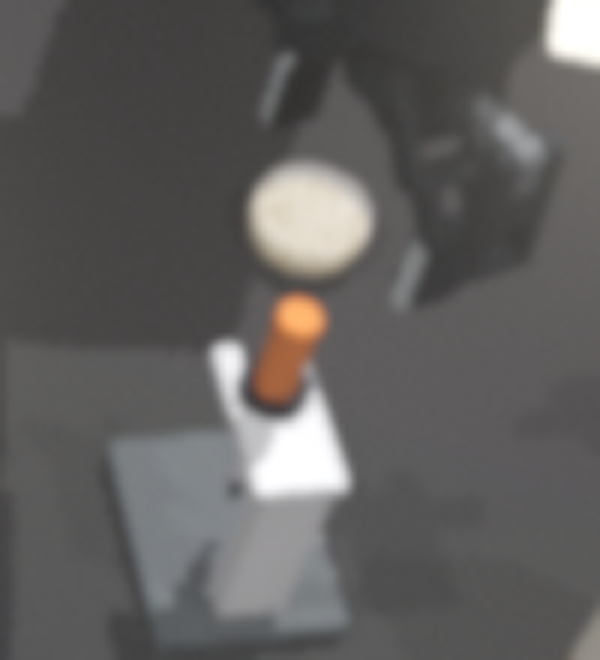

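View pics/t7.png

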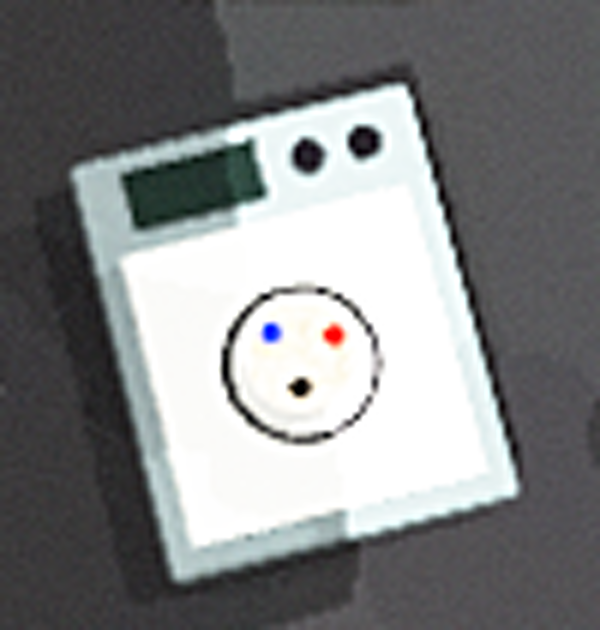

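```bash
cat > marks.py <<'E'
from h import *
import pickle
def marks(im,name):
    box=(250,195,282,226) if name=="top" else (238,174,264,202)
    sub=im["color"][box[1]:box[3],box[0]:box[2]]; s=6
    big=cv2.resize(sub,None,fx=s,fy=s,interpolation=cv2.INTER_CUBIC).astype(int)
    r,g,b=big[...,0],big[...,1],big[...,2]
    out={}
    for q,mm in(("red",(r-g>60)&(r-b>60)),("blue",(b-r>35)&(b-g>20)),("black",(big.max(2)<110))):
        n,l,st,c=cv2.connectedComponentsWithStats(mm.astype(np.uint8)); best=None
        H,W=mm.shape
        cand=[i for i in range(1,n) if 20<st[i,4]<1200 and st[i,2]<60 and st[i,3]<60]
        for i in cand:
            u,v=(c[i]+.5)/s-.5+np.array(box[:2]); P=plane(im,u,v,.06)
            if np.hypot(P[0]-.5135,P[1]-.001)<.027: print(name,q,(u.round(1),v.round(1)),st[i,2:].tolist(),P.round(4)); out[q]=P
    if len(out)==3:
        C=np.mean(list(out.values()),0); print(name,"centroid",C.round(4),"radii mm",{k:round(1000*np.linalg.norm(v-C),1) for k,v in out.items()},"angles",{k:round(np.degrees(np.arctan2(*(v-C)[1::-1])),1) for k,v in out.items()})
    return out
if __name__=="__main__":
    marks(pickle.load(open("t7.pkl","rb")),"top"); marks(pickle.load(open("s7.pkl","rb")),"scene")
E
python3 marks.py
```

```text
top red (np.float64(270.2), np.float64(205.4)) [23, 24, 401] [ 0.5245 -0.0142  0.06  ]
top blue (np.float64(259.8), np.float64(205.0)) [23, 23, 422] [0.526  0.0168 0.06  ]
top black (np.float64(264.6), np.float64(214.1)) [20, 17, 238] [0.4985 0.0028 0.06  ]
top centroid [0.5163 0.0018 0.06  ] radii mm {'red': np.float64(18.0), 'blue': np.float64(17.8), 'black': np.float64(17.9)} angles {'red': np.float64(-62.9), 'blue': np.float64(57.3), 'black': np.float64(176.8)}
scene red (np.float64(244.5), np.float64(185.3)) [19, 18, 275] [ 0.5224 -0.0131  0.06  ]
scene blue (np.float64(254.4), np.float64(188.2)) [20, 18, 281] [0.5243 0.0178 0.06  ]
```

step_arm(
  steps=[
    [[-0.6, -1, 35], 0, -1],
    [[-0.6, -1, 65], 0, -1],
    [[-0.6, -1, 85], 0, -1],
    [[-0.6, -1, 95], 0, -1],
    [[-0.6, -1, 96], 0, -1],
  ],
  squeeze=50,
)

```text
time: 8.43
ee_pos: [0.5842, 0.271, 0.1605]
ee_rot: [-0.001, 0.445, 0.895, -0.001]
wrist_force: [-1.2, -0.5, 0.2]
finger_gap: 0.0854
```

Run:
```python
from h import *
go([.586,.2745,.161],37)
im=viewer.get_image('scene');save(im,'s8.png',(310,150,390,250),6)
```

```text
pos [0.5842 0.271  0.1605] y-ang 37.1 tilt 0.16 shift [ 1.7  3.6 -0.5] rows 0.1  turn 0.1
```

View pics/s8.png

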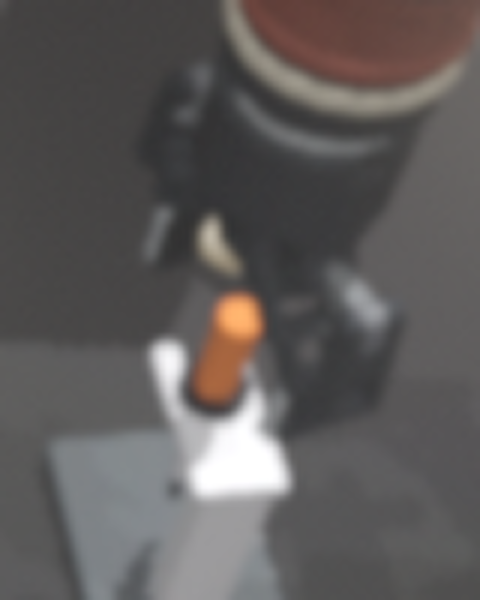

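step_arm(
  steps=[
    [[0, 0, 0], 0, -1],
    [[0, 0, 0], 0, -1],
  ],
)

```text
time: 8.65
ee_pos: [0.5864, 0.2722, 0.1644]
ee_rot: [0.001, 0.445, 0.896, 0.001]
wrist_force: [-0.2, -0.3, 0.8]
finger_gap: 0.0852
```

Run:
```python
from h import *
go([.586,.2745,.161],37)
```

```text
pos [0.5864 0.2722 0.1644] y-ang 37.2 tilt 0.18 shift [2.1 1.  3.4] rows 0.1  turn 0.2
```

step_arm(
  steps=[
    [[1.5, 1, 2], 0, -1],
    [[1.5, 1, 2], 0, -1],
    [[1.5, 1, 2], 0, -1],
  ],
)

```text
time: 8.9
ee_pos: [0.5856, 0.2743, 0.1606]
ee_rot: [0.0, 0.445, 0.896, 0.0]
wrist_force: [0.1, -0.5, 0.3]
finger_gap: 0.0851
```

Run:
```python
from h import *
go([.586,.2745,.161],37)
```

```text
pos [0.5856 0.2743 0.1606] y-ang 37.2 tilt 0.04 shift [-0.1  0.4 -0.4] rows 0.0  turn 0.2
```

step_arm(
  steps=[
    [[0, 0, 0], 0, -0.6],
    [[0, 0, 0], 0, -0.2],
    [[0, 0, 0], 0, 0.2],
    [[0, 0, 0], 0, 0.4],
    [[0, 0, 0], 0, 0.5],
  ],
)

```text
time: 9.32
ee_pos: [0.5854, 0.2741, 0.16]
ee_rot: [-0.0, 0.445, 0.896, 0.0]
wrist_force: [-0.7, -0.5, -0.3]
finger_gap: 0.025
```

step_arm(
  steps=[
    [[0, 0, 0], 0, 0.6],
    [[0, 0, 0], 0, 0.8],
    [[0, 0, 0], 0, 1],
    [[0, 0, 0], 0, 1],
    [[0, 0, 0], 0, 1],
  ],
)

```text
time: 9.73
ee_pos: [0.5855, 0.2741, 0.1601]
ee_rot: [0.0, 0.445, 0.896, 0.0]
wrist_force: [0.1, -0.1, 0.6]
finger_gap: 0.0167
```

Run:
```python
from h import *
go([.586,.2745,.161],37); print(telemetry.get_state()['finger_gap'],telemetry.get_state()['wrist_force'])
im=viewer.get_image('scene');save(im,'s9.png',(310,150,390,250),6)
```

```text
pos [0.5855 0.2741 0.1601] y-ang 37.2 tilt 0.01 shift [ 0.   0.7 -0.9] rows 0.0  turn 0.2
0.01674941377082982 [ 0.06161617 -0.10316001  0.55139857]
```

View pics/s9.png

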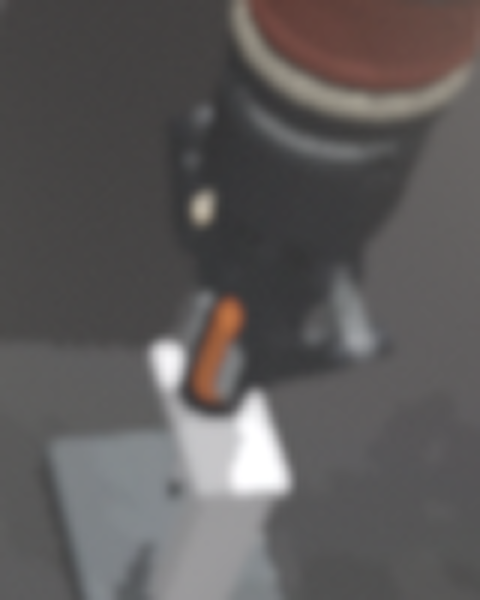

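step_arm(
  steps=[
    [[0, 0, -10], 0, 1],
    [[0, 0, -30], 0, 1],
    [[0, 0, -60], 0, 1],
    [[0, 0, -90], 0, 1],
    [[0, 0, -112], 0, 1],
  ],
)

```text
time: 10.2
ee_pos: [0.5855, 0.2741, 0.2754]
ee_rot: [0.001, 0.445, 0.896, 0.001]
wrist_force: [0.7, 0.2, -0.5]
finger_gap: 0.0166
```

step_arm(
  steps=[
    [[0, 0, 0], 0, 1],
    [[0, 0, 0], 0, 1],
  ],
)

```text
time: 10.37
ee_pos: [0.5861, 0.2742, 0.2742]
ee_rot: [0.001, 0.445, 0.896, 0.001]
wrist_force: [-0.5, 0.5, -0.6]
finger_gap: 0.0167
```

Run:
```python
from h import *
import pickle
go([.5235,-.0137,.25],37); print(telemetry.get_state()['finger_gap'],telemetry.get_state()['wrist_force'])
im=viewer.get_image('scene');save(im,'s10.png',(300,100,400,250),4); pickle.dump(im,open("s10.pkl","wb"))
```

```text
pos [0.5861 0.2742 0.2742] y-ang 37.2 tilt 0.19 shift [-191.5 -224.    23.7] rows 7.1  turn 0.2
0.016680157781769716 [-0.50402792  0.48387002 -0.57075547]
```

View pics/s10.png

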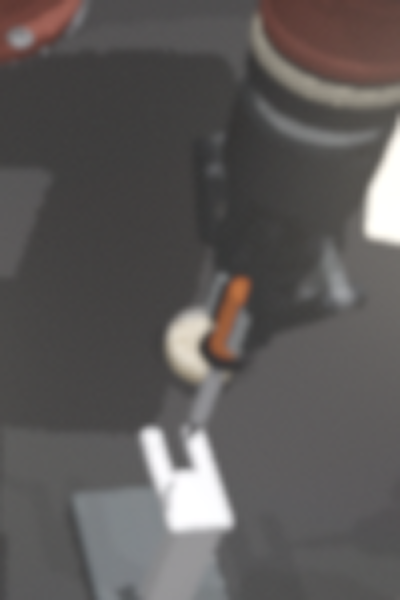

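Run:
```python
from h import *
import pickle
im=pickle.load(open("s10.pkl","rb"))
print(proj(im,[.5861,.2742,.149]),proj(im,[.5861,.2742,.234]), plane(im,347.1,207.1,.149))
```

```text
[346.43778238 208.33002655] [354.43829042 187.36310167] [0.58185389 0.27530676 0.149     ]
```

step_arm(
  steps=[
    [[-192, -224, 4], 0, 1],
    [[-192, -224, 4], 0, 1],
    [[-192, -224, 4], 0, 1],
    [[-192, -224, 4], 0, 1],
    [[-192, -224, 4], 0, 1],
  ],
)

```text
time: 10.83
ee_pos: [0.5398, 0.0691, 0.2674]
ee_rot: [-0.001, 0.444, 0.896, -0.0]
wrist_force: [0.4, -0.5, -0.8]
finger_gap: 0.0171
```

Run:
```python
from h import *
go([.5235,-.0137,.23],37)
```

```text
pos [0.5398 0.0691 0.2674] y-ang 37.2 tilt 0.14 shift [-56.1 -63.   37.4] rows 2.2  turn 0.2
```

step_arm(
  steps=[
    [[-56, -63, 30], 0, 1],
    [[-56, -63, 37], 0, 1],
    [[-56, -63, 37], 0, 1],
    [[-56, -63, 37], 0, 1],
    [[-56, -63, 37], 0, 1],
  ],
)

```text
time: 11.25
ee_pos: [0.5244, -0.0121, 0.2313]
ee_rot: [-0.001, 0.445, 0.895, 0.0]
wrist_force: [-0.6, 0.1, -0.3]
finger_gap: 0.0167
```

step_arm(
  steps=[
    [[0, 0, 0], 0, 1],
    [[0, 0, 0], 0, 1],
  ],
)

```text
time: 11.42
ee_pos: [0.5254, -0.011, 0.2327]
ee_rot: [0.0, 0.444, 0.896, 0.0]
wrist_force: [1.0, -0.6, -2.0]
finger_gap: 0.0166
```

Run:
```python
from h import *
import pickle
go([.5235,-.0137,.20],37)
im=viewer.get_image('scene');save(im,'s11.png',(210,110,290,210),6); pickle.dump(im,open("s11.pkl","wb"))
p=Rt()[1]; print(proj(im,p-[0,0,.125]))
```

```text
pos [ 0.5254 -0.011   0.2327] y-ang 37.3 tilt 0.04 shift [-1.  -3.2 32.7] rows 0.8  turn 0.3
[244.67289505 175.78334843]
```

View pics/s11.png

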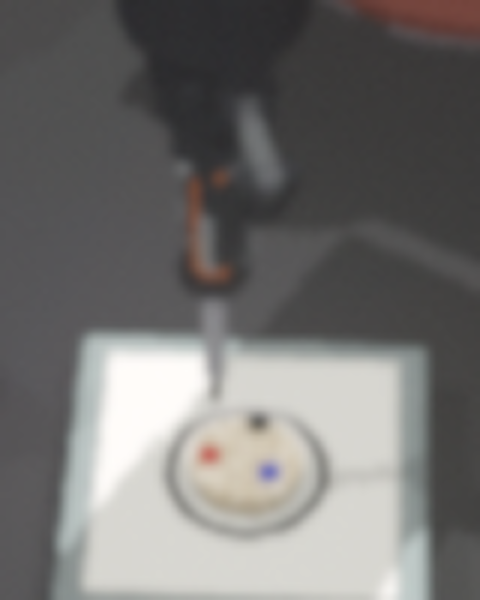

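step_arm(
  steps=[
    [[-1, -3, 10], 0, 1],
    [[-1, -3, 22], 0, 1],
    [[-1, -3, 32], 0, 1],
    [[-1, -3, 35], 0, 1],
    [[-1, -3, 35], 0, 1],
  ],
)

```text
time: 11.88
ee_pos: [0.5224, -0.0145, 0.1953]
ee_rot: [-0.001, 0.445, 0.896, -0.0]
wrist_force: [0.0, 0.9, -1.0]
finger_gap: 0.0167
```

step_arm(
  steps=[
    [[0, 0, 0], 0, 1],
    [[0, 0, 0], 0, 1],
    [[0, 0, 0], 0, 1],
  ],
)

```text
time: 12.13
ee_pos: [0.5235, -0.0149, 0.1978]
ee_rot: [0.0, 0.445, 0.896, 0.0]
wrist_force: [0.1, 0.3, -0.4]
finger_gap: 0.0164
```

Run:
```python
from h import *
import pickle
go([.523,-.0145,.19],37)
im=viewer.get_image('scene');save(im,'s12.png',(230,160,280,210),12); pickle.dump(im,open("s12.pkl","wb"))
p=Rt()[1]; print(proj(im,p-[0,0,.125]),p)
```

```text
pos [ 0.5235 -0.0149  0.1978] y-ang 37.2 tilt 0.05 shift [ 0.7 -0.2  7.8] rows 0.2  turn 0.2
[243.6883284  182.74395318] [ 0.52353043 -0.01493897  0.19774439]
```

View pics/s12.png

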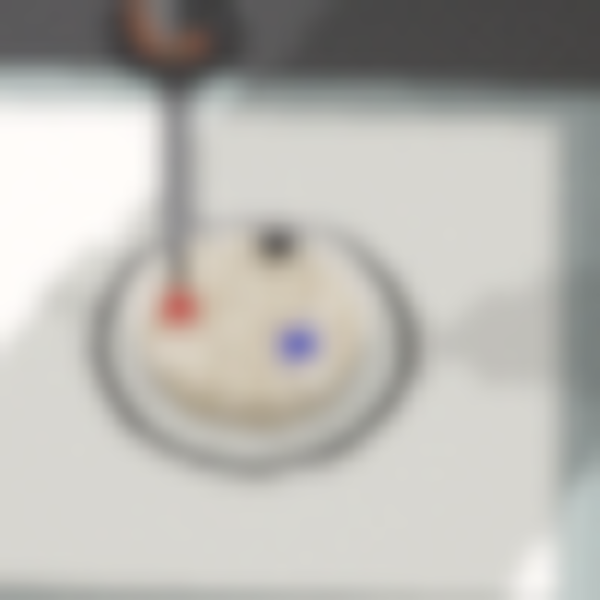

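step_arm(
  steps=[
    [[0.7, 0, 5], 0, 1],
    [[0.7, 0, 9], 0, 1],
    [[0.7, 0, 12], 0, 1],
    [[0.7, 0, 14], 0, 1],
    [[0.7, 0, 15], 0, 1],
  ],
)

```text
time: 12.6
ee_pos: [0.5227, -0.0142, 0.1819]
ee_rot: [-0.0, 0.445, 0.896, 0.0]
wrist_force: [0.5, 0.4, 1.1]
finger_gap: 0.0169
```

step_arm(
  steps=[
    [[0, 0, 1], 0, 1],
    [[0, 0, 2], 0, 1],
    [[0, 0, 2], 0, 1],
    [[0, 0, 2], 0, 1],
  ],
)

```text
time: 12.93
ee_pos: [0.5229, -0.0143, 0.1804]
ee_rot: [0.0, 0.445, 0.896, 0.0]
wrist_force: [-0.7, 0.4, 1.1]
finger_gap: 0.0169
```

Run:
```python
from h import *
import pickle
go([.523,-.0145,.19],37);print(telemetry.get_state()['wrist_force'])
im=viewer.get_image('scene');save(im,'s13.png',(230,160,280,210),12)
```

```text
pos [ 0.5229 -0.0143  0.1804] y-ang 37.2 tilt 0.01 shift [-0.2  0.  -9.6] rows 0.2  turn 0.2
[-0.7432668   0.39170203  1.10710103]
```

View pics/s13.png

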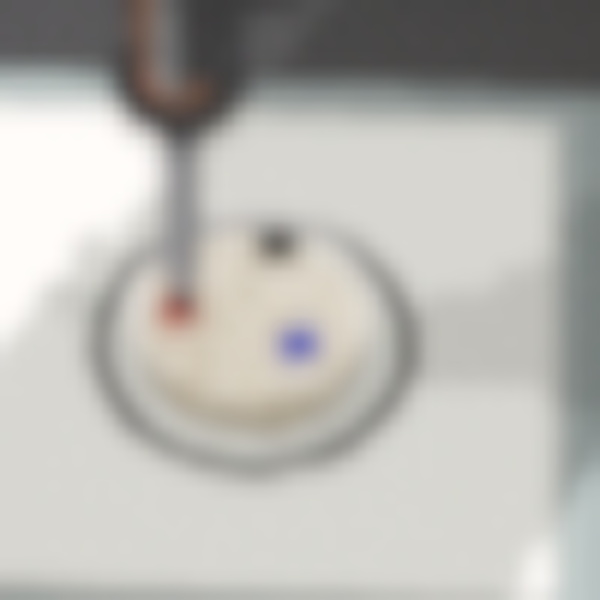

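step_arm(
  steps=[
    [[0, 0, 1], 0, 1],
    [[0, 0, 1], 0, 1],
    [[0, 0, 1], 0, 1],
  ],
)

```text
time: 13.23
ee_pos: [0.5229, -0.0143, 0.1793]
ee_rot: [0.0, 0.445, 0.896, 0.0]
wrist_force: [-0.1, 0.7, 1.8]
finger_gap: 0.0171
```

step_arm(
  steps=[
    [[0, 0, -3], 0, 1],
    [[0, 0, -8], 0, 1],
    [[0, 0, -17], 0, 1],
    [[0, 0, -21], 0, 1],
    [[0, 0, -21], 0, 1],
  ],
)

```text
time: 13.65
ee_pos: [0.5235, -0.0145, 0.2018]
ee_rot: [0.001, 0.445, 0.896, 0.0]
wrist_force: [0.7, -0.5, -1.3]
finger_gap: 0.0165
```

Run:
```python
from h import *
import pickle
go([.5242,.0165,.20],37);print(telemetry.get_state()['wrist_force'])
```

```text
pos [ 0.5235 -0.0145  0.2018] y-ang 37.2 tilt 0.12 shift [24.2 19.3  1.8] rows 0.7  turn 0.2
[ 0.65780267 -0.48525441 -1.33096062]
```

step_arm(
  steps=[
    [[24, 19, 0], 0, 1],
    [[24, 19, 2], 0, 1],
    [[24, 19, 2], 0, 1],
    [[24, 19, 2], 0, 1],
    [[24, 19, 2], 0, 1],
  ],
)

```text
time: 14.07
ee_pos: [0.5234, 0.0159, 0.1981]
ee_rot: [-0.0, 0.445, 0.896, -0.0]
wrist_force: [-0.4, 0.1, -0.3]
finger_gap: 0.0166
```

step_arm(
  steps=[
    [[0, 0, 0], 0, 1],
    [[0, 0, 0], 0, 1],
  ],
)

```text
time: 14.23
ee_pos: [0.5235, 0.0159, 0.1982]
ee_rot: [-0.0, 0.445, 0.896, 0.0]
wrist_force: [0.4, 0.2, -0.3]
finger_gap: 0.0168
```

Run:
```python
from h import *
import pickle
go([.5244,.0167,.1805],37)
im=viewer.get_image('scene');save(im,'s14.png',(230,160,280,210),12)
```

```text
pos [0.5235 0.0159 0.1982] y-ang 37.2 tilt 0.00 shift [ 0.1  1.3 17.7] rows 0.4  turn 0.2
```

View pics/s14.png

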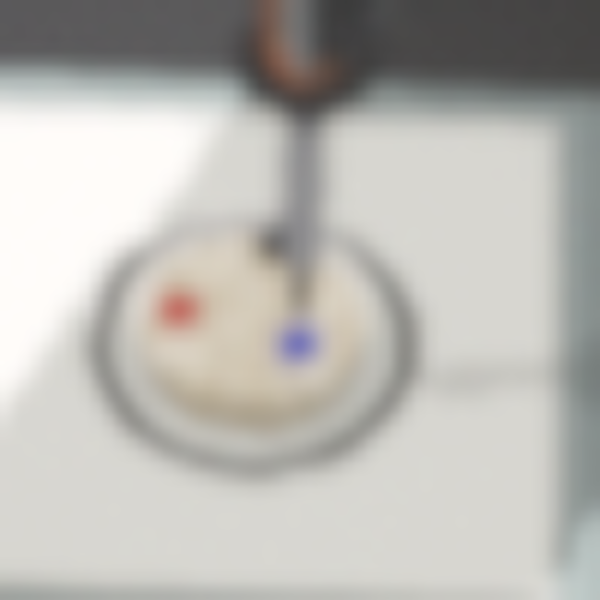

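step_arm(
  steps=[
    [[0, 0.7, 6], 0, 1],
    [[0, 0.7, 11], 0, 1],
    [[0, 0.7, 14], 0, 1],
    [[0, 0.7, 16], 0, 1],
    [[0, 0.7, 17], 0, 1],
  ],
)

```text
time: 14.7
ee_pos: [0.524, 0.0167, 0.1809]
ee_rot: [-0.0, 0.445, 0.896, -0.0]
wrist_force: [-1.6, -0.5, 1.3]
finger_gap: 0.0174
```

step_arm(
  steps=[
    [[0, 0, 1], 0, 1],
    [[0, 0, 2], 0, 1],
    [[0, 0, 2], 0, 1],
    [[0, 0, 2], 0, 1],
  ],
)

```text
time: 15.03
ee_pos: [0.5241, 0.0167, 0.1794]
ee_rot: [0.0, 0.445, 0.896, 0.0]
wrist_force: [-1.1, -0.7, 2.3]
finger_gap: 0.0167
```

Run:
```python
from h import *
import pickle
go([.5244,.0167,.1795],37);print(telemetry.get_state()['wrist_force'])
im=viewer.get_image('scene');save(im,'s15.png',(230,160,280,210),12)
```

```text
pos [0.5241 0.0167 0.1794] y-ang 37.2 tilt 0.02 shift [-0.2  0.3 -0.1] rows 0.0  turn 0.2
[-1.10060767 -0.65214414  2.29083122]
```

View pics/s15.png

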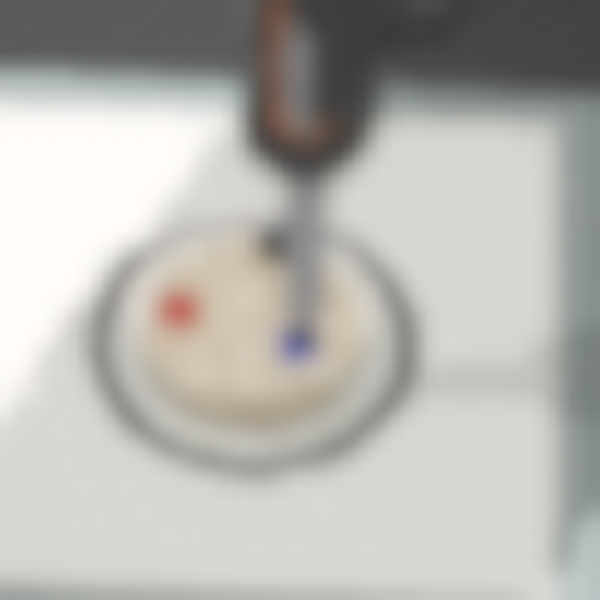

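Pen tip sits on the blue spot (crop 298,335), pressed (~3 N rise), dish unmoved. Up and to black.

step_arm(
  steps=[
    [[0, 0, -3], 0, 1],
    [[0, 0, -8], 0, 1],
    [[0, 0, -16], 0, 1],
    [[0, 0, -20], 0, 1],
    [[0, 0, -20], 0, 1],
  ],
)

```text
time: 15.5
ee_pos: [0.5246, 0.0167, 0.2007]
ee_rot: [0.001, 0.445, 0.896, 0.0]
wrist_force: [0.2, 0.0, -0.8]
finger_gap: 0.0169
```

Run:
```python
from h import *
go([.4972,.0027,.199],37)
```

```text
pos [0.5246 0.0167 0.2007] y-ang 37.2 tilt 0.10 shift [  5.4 -30.3   1.6] rows 0.7  turn 0.2
```

step_arm(
  steps=[
    [[5.5, -30, 0], 0, 1],
    [[5.5, -30, 1], 0, 1],
    [[5.5, -30, 1], 0, 1],
    [[5.5, -30, 1], 0, 1],
    [[5.5, -30, 1], 0, 1],
  ],
)

```text
time: 15.92
ee_pos: [0.4973, 0.0031, 0.1985]
ee_rot: [0.0, 0.445, 0.896, 0.0]
wrist_force: [0.6, -0.3, -0.4]
finger_gap: 0.0171
```

step_arm(
  steps=[
    [[0, 0, 0], 0, 1],
    [[0, 0, 0], 0, 1],
  ],
)

```text
time: 16.08
ee_pos: [0.4971, 0.0031, 0.1983]
ee_rot: [0.0, 0.445, 0.896, 0.0]
wrist_force: [-0.0, 0.1, -0.3]
finger_gap: 0.0167
```

Run:
```python
from h import *
import pickle
go([.4972,.0027,.1805],37)
im=viewer.get_image('scene');save(im,'s16.png',(230,160,280,210),12)
p=Rt()[1]; print(((proj(im,p-[0,0,.125])-[230,160]+.5)*12).round(),((proj(im,[p[0],p[1],.06])-[230,160]+.5)*12).round())
```

```text
pos [0.4971 0.0031 0.1983] y-ang 37.2 tilt 0.01 shift [-0.4 -0.2 17.8] rows 0.4  turn 0.2
[273. 213.] [272. 248.]
```

View pics/s16.png

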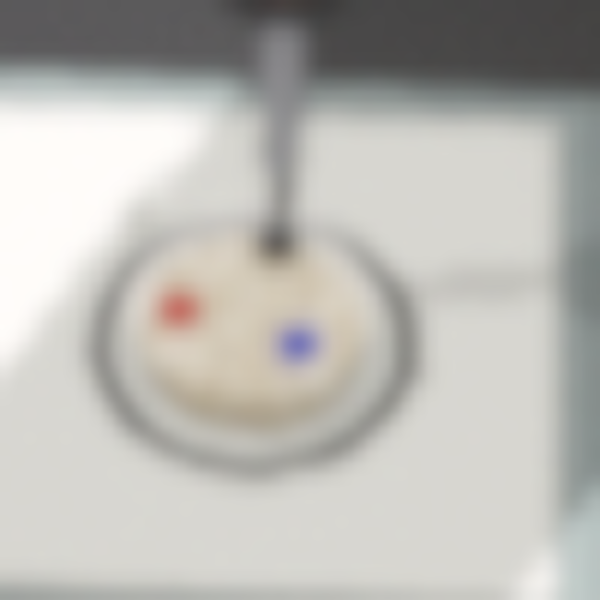

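step_arm(
  steps=[
    [[0, 0, 6], 0, 1],
    [[0, 0, 11], 0, 1],
    [[0, 0, 14], 0, 1],
    [[0, 0, 16], 0, 1],
    [[0, 0, 17], 0, 1],
  ],
)

```text
time: 16.55
ee_pos: [0.4967, 0.003, 0.1809]
ee_rot: [-0.0, 0.445, 0.896, 0.0]
wrist_force: [-0.8, -0.3, 2.5]
finger_gap: 0.0168
```

step_arm(
  steps=[
    [[0, 0, 1], 0, 1],
    [[0, 0, 2], 0, 1],
    [[0, 0, 2], 0, 1],
    [[0, 0, 2], 0, 1],
  ],
)

```text
time: 16.88
ee_pos: [0.4968, 0.003, 0.1794]
ee_rot: [0.0, 0.445, 0.896, 0.0]
wrist_force: [-0.1, 0.8, 1.5]
finger_gap: 0.0167
```

Run:
```python
from h import *
go([.4972,.0027,.1795],37);print(telemetry.get_state()['wrist_force'])
im=viewer.get_image('scene');save(im,'s17.png',(230,160,280,210),12)
```

```text
pos [0.4968 0.003  0.1794] y-ang 37.2 tilt 0.02 shift [-0.4  0.1 -0.1] rows 0.0  turn 0.2
[-0.10107017  0.81560162  1.47822872]
```

View pics/s17.png

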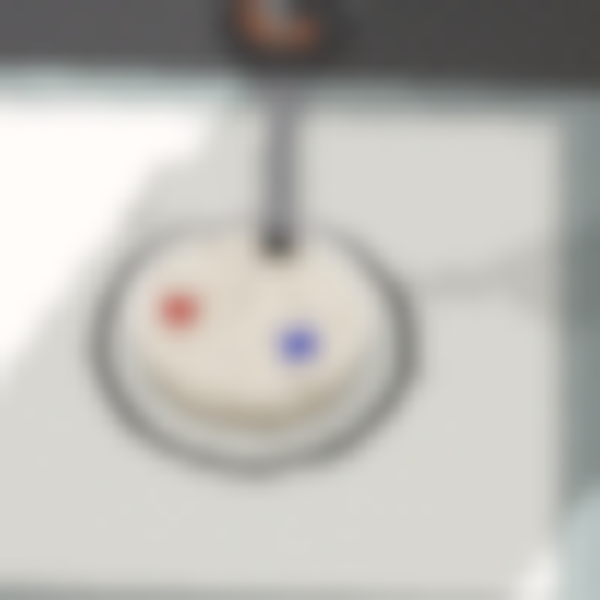

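step_arm(
  steps=[
    [[0, 0, -4], 0, 1],
    [[0, 0, -15], 0, 1],
    [[0, 0, -40], 0, 1],
    [[0, 0, -75], 0, 1],
    [[0, 0, -97], 0, 1],
  ],
)

```text
time: 17.35
ee_pos: [0.4969, 0.003, 0.2796]
ee_rot: [0.001, 0.445, 0.896, 0.0]
wrist_force: [0.3, -0.5, -0.9]
finger_gap: 0.0163
```

Run:
```python
from h import *
go([.5855,.2743,.275],37)
```

```text
pos [0.4969 0.003  0.2796] y-ang 37.2 tilt 0.11 shift [162.6 234.6   4.7] rows 6.8  turn 0.2
```

step_arm(
  steps=[
    [[163, 234, 0], 0, 1],
    [[163, 234, 0], 0, 1],
    [[163, 234, 0], 0, 1],
    [[163, 234, 0], 0, 1],
    [[163, 234, 0], 0, 1],
  ],
)

```text
time: 17.77
ee_pos: [0.5613, 0.2032, 0.277]
ee_rot: [0.0, 0.445, 0.896, 0.0]
wrist_force: [0.3, -1.1, 0.0]
finger_gap: 0.0167
```

Run:
```python
from h import *
go([.5855,.2743,.275],37)
```

```text
pos [0.5613 0.2032 0.277 ] y-ang 37.2 tilt 0.04 shift [42.  62.2  2.1] rows 1.8  turn 0.2
```

step_arm(
  steps=[
    [[42, 62, 0], 0, 1],
    [[42, 62, 0], 0, 1],
    [[42, 62, 0], 0, 1],
    [[42, 62, 0], 0, 1],
    [[42, 62, 0], 0, 1],
  ],
)

```text
time: 18.18
ee_pos: [0.5849, 0.2719, 0.2765]
ee_rot: [-0.0, 0.445, 0.896, -0.0]
wrist_force: [-0.4, -0.3, -1.0]
finger_gap: 0.0171
```

step_arm(
  steps=[
    [[0, 0, 0], 0, 1],
    [[0, 0, 0], 0, 1],
  ],
)

```text
time: 18.35
ee_pos: [0.585, 0.271, 0.277]
ee_rot: [0.0, 0.445, 0.895, 0.0]
wrist_force: [-0.2, -0.4, -0.2]
finger_gap: 0.0165
```

Run:
```python
from h import *
go([.5855,.2743,.265],37)
im=viewer.get_image('scene');save(im,'s18.png',(320,170,380,250),8)
```

```text
pos [0.585 0.271 0.277] y-ang 37.1 tilt 0.05 shift [ 2.4  2.3 12. ] rows 0.3  turn 0.1
```

View pics/s18.png

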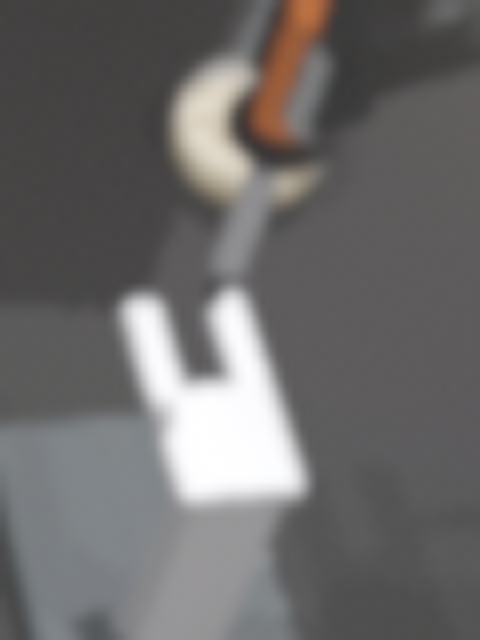

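step_arm(
  steps=[
    [[2.5, 2.3, 6], 0, 1],
    [[2.5, 2.3, 16], 0, 1],
    [[2.5, 2.3, 20], 0, 1],
    [[2.5, 2.3, 20], 0, 1],
    [[2.5, 2.3, 20], 0, 1],
  ],
)

```text
time: 18.82
ee_pos: [0.5849, 0.2753, 0.2554]
ee_rot: [-0.001, 0.445, 0.896, -0.0]
wrist_force: [0.7, -0.7, -0.7]
finger_gap: 0.0167
```

Run:
```python
from h import *
go([.5855,.2743,.165],37)
im=viewer.get_image('scene');save(im,'s19.png',(320,170,380,250),8)
im=viewer.get_image('top');save(im,'t19.png',(140,145,220,220),7)
```

```text
pos [0.5849 0.2753 0.2554] y-ang 37.2 tilt 0.07 shift [-1.3 -0.  90.4] rows 2.2  turn 0.2
```

View pics/s19.png

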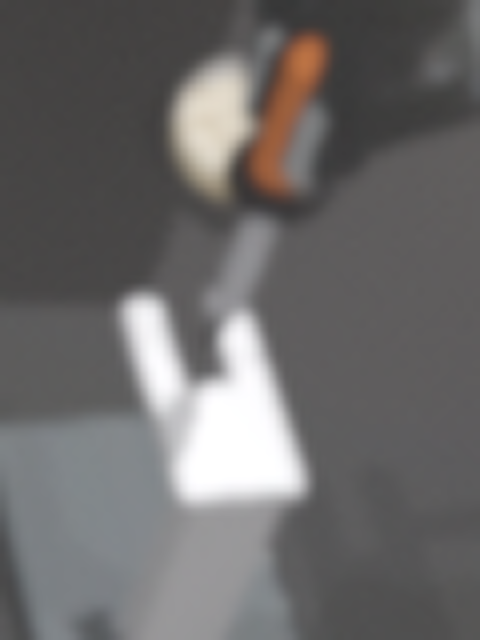

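Run:
```python
from h import *
import pickle
im=pickle.load(open("s10.pkl","rb"))
f=lambda p:((proj(im,p)-[320,170]+.5)*8).round()
p=Rt()[1]; print("tip",f(p-[0,0,.125]),"lower",f([p[0],p[1],.12]),"barrel end 66",f(p-[0,0,.106]))
a=np.radians(22.2); x=np.array([np.cos(a),np.sin(a),0]); y=np.array([-x[1],x[0],0]); o=np.array([.5855,.2744,.12])
for n,dx,dy in(("o",0,0),("slot open L",-.025,.009),("R",-.025,-.009),("closed L",.009,.009),("closed R",.009,-.009),("post corner",.049,.019),("",.049,-.019)): print(n,f(o+x*dx+y*dy))
```

```text
tip [208. 341.] lower [200. 361.] barrel end 66 [221. 307.]
o [197. 361.]
slot open L [204. 295.]
R [150. 299.]
closed L [231. 382.]
closed R [176. 387.]
post corner [296. 487.]
 [177. 497.]
```

View pics/t19.png

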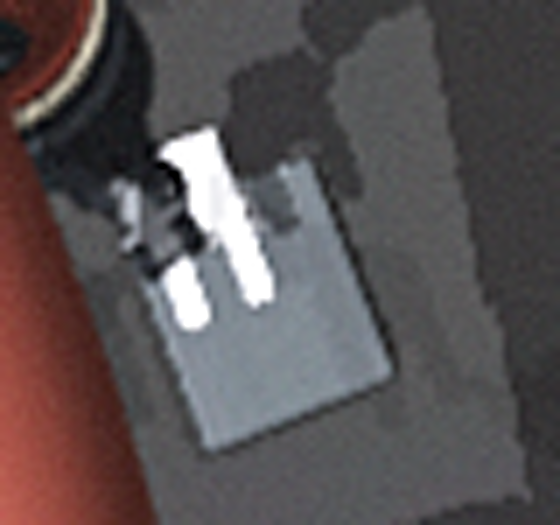

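step_arm(
  steps=[
    [[-0.5, 0, 6], 0, 1],
    [[-0.5, 0, 14], 0, 1],
    [[-0.5, 0, 22], 0, 1],
    [[-0.5, 0, 30], 0, 1],
    [[-0.5, 0, 36], 0, 1],
  ],
)

```text
time: 19.33
ee_pos: [0.5852, 0.275, 0.2185]
ee_rot: [-0.001, 0.445, 0.896, -0.0]
wrist_force: [-0.9, 0.0, -0.6]
finger_gap: 0.0168
```

Run:
```python
from h import *
go([.5855,.2743,.165],37); print(telemetry.get_state()['wrist_force'])
im=viewer.get_image('scene');save(im,'s20.png',(320,170,380,250),8)
```

```text
pos [0.5852 0.275  0.2185] y-ang 37.2 tilt 0.08 shift [-0.8 -0.1 53.5] rows 1.3  turn 0.2
[-0.85069189  0.01696756 -0.61962989]
```

View pics/s20.png

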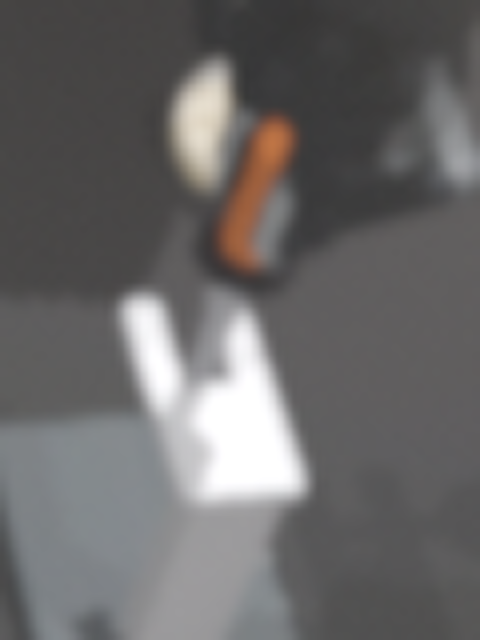

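The barrel is in the slot (crop 205,350) with no force. Continue down.

step_arm(
  steps=[
    [[-0.5, 0, 10], 0, 1],
    [[-0.5, 0, 22], 0, 1],
    [[-0.5, 0, 34], 0, 1],
    [[-0.5, 0, 44], 0, 1],
    [[-0.5, 0, 50], 0, 1],
  ],
)

```text
time: 19.8
ee_pos: [0.5851, 0.2745, 0.1679]
ee_rot: [-0.001, 0.445, 0.896, -0.001]
wrist_force: [-0.7, -0.1, 0.0]
finger_gap: 0.0169
```

step_arm(
  steps=[
    [[0, 0, 1], 0, 1],
    [[0, 0, 2], 0, 1],
    [[0, 0, 2], 0, 1],
    [[0, 0, 2], 0, 1],
  ],
)

```text
time: 20.13
ee_pos: [0.5863, 0.2748, 0.1689]
ee_rot: [0.0, 0.445, 0.896, 0.0]
wrist_force: [-0.8, -0.6, -0.5]
finger_gap: 0.017
```

Run:
```python
from h import *
go([.5855,.2743,.1601],37); print(telemetry.get_state()['wrist_force'])
```

```text
pos [0.5863 0.2748 0.1689] y-ang 37.2 tilt 0.06 shift [ 0.  -0.9  8.8] rows 0.2  turn 0.2
[-0.79579425 -0.63858605 -0.54266967]
```

step_arm(
  steps=[
    [[0, -0.5, 3], 0, 1],
    [[0, -0.5, 5], 0, 1],
    [[0, -0.5, 7], 0, 1],
    [[0, -0.5, 8], 0, 1],
    [[0, -0.5, 8], 0, 1],
  ],
)

```text
time: 20.55
ee_pos: [0.5855, 0.2744, 0.1602]
ee_rot: [0.0, 0.445, 0.896, 0.0]
wrist_force: [0.2, -0.0, -0.9]
finger_gap: 0.0165
```

step_arm(
  steps=[
    [[0, 0, 0], 0, 1],
    [[0, 0, 0], 0, 1],
  ],
)

```text
time: 20.72
ee_pos: [0.5855, 0.2744, 0.1602]
ee_rot: [0.0, 0.445, 0.896, 0.0]
wrist_force: [-0.5, -0.2, -0.6]
finger_gap: 0.0168
```

step_arm(
  steps=[
    [[0, 0, 0.5], 0, 1],
    [[0, 0, 0.8], 0, 1],
    [[0, 0, 0.8], 0, 1],
  ],
)

```text
time: 20.97
ee_pos: [0.5855, 0.2744, 0.1601]
ee_rot: [0.0, 0.445, 0.896, 0.0]
wrist_force: [-2.0, -0.2, 4.9]
finger_gap: 0.0168
```

Collar is on the prongs. Open slowly, then withdraw upward.

step_arm(
  steps=[
    [[0, 0, 0], 0, 0.6],
    [[0, 0, 0], 0, 0.5],
    [[0, 0, 0], 0, 0.3],
    [[0, 0, 0], 0, 0],
    [[0, 0, 0], 0, -0.4],
  ],
)

```text
time: 21.38
ee_pos: [0.5855, 0.2744, 0.1592]
ee_rot: [-0.0, 0.445, 0.896, -0.0]
wrist_force: [0.7, -0.3, -0.0]
finger_gap: 0.0537
```

step_arm(
  steps=[
    [[0, 0, 0], 0, -0.8],
    [[0, 0, 0], 0, -1],
    [[0, 0, 0], 0, -1],
    [[0, 0, 0], 0, -1],
    [[0, 0, -5], 0, -1],
  ],
)

```text
time: 21.8
ee_pos: [0.585, 0.2743, 0.1635]
ee_rot: [-0.001, 0.445, 0.896, -0.0]
wrist_force: [-0.7, 1.0, -0.2]
finger_gap: 0.0857
```

step_arm(
  steps=[
    [[0, 0, -15], 0, -1],
    [[0, 0, -40], 0, -1],
    [[0, 0, -75], 0, -1],
    [[0, 0, -105], 0, -1],
    [[0, 0, -110], 0, -1],
  ],
)

```text
time: 22.22
ee_pos: [0.587, 0.2748, 0.2813]
ee_rot: [0.003, 0.445, 0.896, 0.003]
wrist_force: [0.4, 1.0, 1.1]
finger_gap: 0.0855
```

Run:
```python
from h import *
go([.40,.2,.30],37); print(telemetry.get_state()['wrist_force'])
im=viewer.get_image('scene');save(im,'s21.png',(300,140,400,260),6)
```

```text
pos [0.587  0.2748 0.2813] y-ang 37.2 tilt 0.47 shift [  53.4 -194.   -20.3] rows 4.8  turn 0.2
[0.43446243 1.0289088  1.06690462]
```

View pics/s21.png

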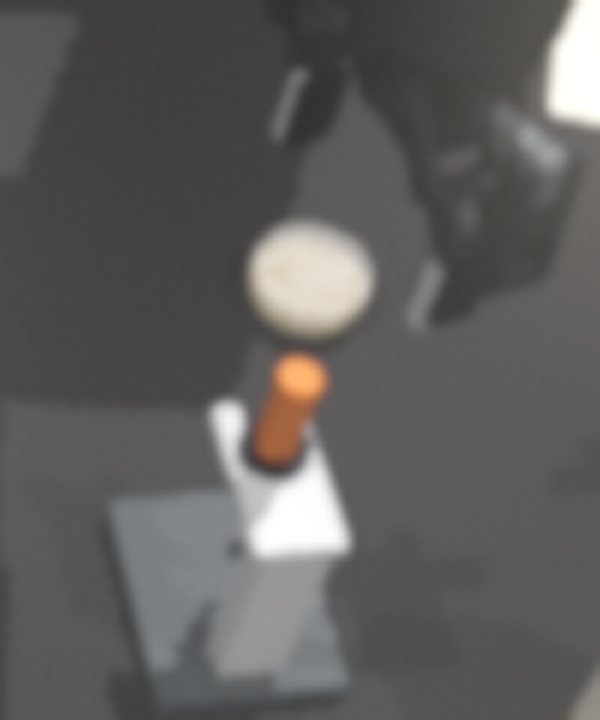

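The pen hangs as before (crop 285,415) and the jaws are clear of it. I'll move the arm aside for a last check.

step_arm(
  steps=[
    [[53, -194, -20], 0, -1],
    [[53, -194, -20], 0, -1],
    [[53, -194, -20], 0, -1],
    [[53, -194, -20], 0, -1],
    [[53, -194, -20], 0, -1],
  ],
)

```text
time: 22.68
ee_pos: [0.3964, 0.1987, 0.2932]
ee_rot: [-0.001, 0.445, 0.896, -0.0]
wrist_force: [-0.6, -0.8, 1.0]
finger_gap: 0.0855
```

step_arm(
  steps=[
    [[0, 0, 0], 0, -1],
    [[0, 0, 0], 0, -1],
    [[0, 0, 0], 0, -1],
  ],
)

```text
time: 22.93
ee_pos: [0.3993, 0.1994, 0.294]
ee_rot: [0.0, 0.445, 0.896, 0.0]
wrist_force: [1.5, -0.6, -0.3]
finger_gap: 0.0853
```

Run:
```python
from h import *
from marks import marks
for n in("scene","top"):
    im=viewer.get_image(n); save(im,n+"_end.png"); marks(im,n)
print(telemetry.get_state()["time"],Rt()[1])
```

```text
scene red (np.float64(244.5), np.float64(185.3)) [20, 20, 312] [ 0.5224 -0.013   0.06  ]
scene blue (np.float64(254.4), np.float64(188.2)) [13, 11, 112] [0.5243 0.0178 0.06  ]
top red (np.float64(270.2), np.float64(205.4)) [24, 25, 436] [ 0.5244 -0.0143  0.06  ]
top blue (np.float64(259.8), np.float64(205.0)) [23, 23, 409] [0.526  0.0167 0.06  ]
top black (np.float64(264.6), np.float64(214.1)) [20, 17, 255] [0.4985 0.0028 0.06  ]
top centroid [0.5163 0.0018 0.06  ] radii mm {'red': np.float64(17.9), 'blue': np.float64(17.8), 'black': np.float64(17.8)} angles {'red': np.float64(-63.2), 'blue': np.float64(57.1), 'black': np.float64(176.6)}
23.0333 [0.39957964 0.19949596 0.29364234]
```

View pics/scene_end.png

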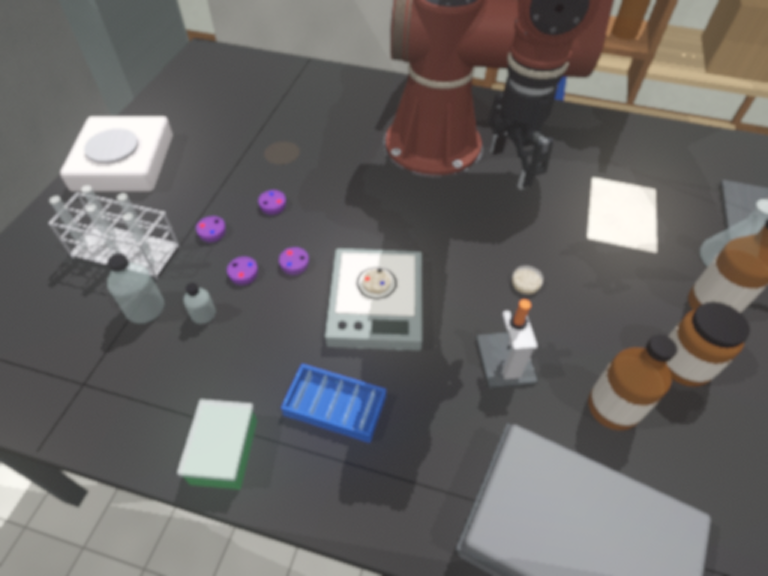

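View pics/top_end.png

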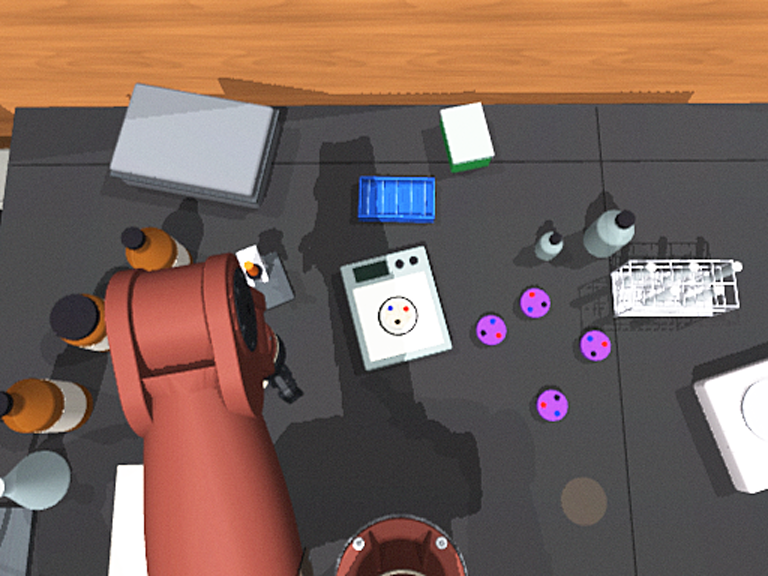

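The dish is in the ring (top view 398,316), the pen is in its fork (251,268), nothing else has moved, and the arm touches nothing.

```bash
python3 -c "
from h import *
print(bot.job_done())"
```

```text
the job is handed in; nothing more can be done
None
```

The job is done and handed in at about 23 s. The marked cream dish was set level in the stage ring and released. The pen's tip was then pressed on red, blue and black in that order, about 5–6 mm in by the arm's height. The pen was then hung back in its fork and the arm moved clear.

**Dish:** In the last pictures it stands whole inside the ring. The centre of the three marks is about 2.5 mm off the ring's centre by the top camera, and the marks did not move during the pressing.

**Pen and bench:** The pen hangs as it did at the start. The other objects look unmoved by eye.

**Disagreements and limits:**
- The two cameras differ by about 2 mm on the red and blue marks, so I aimed between them.
- The scene camera never gave a clean reading of the black mark. I placed it from the top camera with that same correction, and checked in the close-up that the tip was over it.
- The wrist force rose only about 2–3 N at each press, with about 1 N of noise. It shows that the tip pressed but not exactly how far.

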